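# Load the dessert price flags into their counter rail

## Robot

A 6-joint arm with a two-finger parallel gripper is mounted at the origin on a cart in front of the work surface, level with it; the furniture and walls round the work are solid. World frame = base frame: x ahead of the robot, y to its left, z up, the work surface at z = 0. Lengths are in mm, angles in rad, forces in N, time in s.
With the tool pointing down it reaches from about 300 to 775 mm from the base axis. Payload 14.6 kg.
Tool frame: the origin (TCP) lies on the centre line of the jaws, within the pads' length; the fingertips stand 8 mm ahead of it and the grasp point (between the pads) lies 11 mm behind it; z points along the fingers, y is the direction in which the jaws open and shut (so a half turn about z gives the same grasp; the last joint's range is limited). The gripper opens to 94 mm and grips with 3 to 60 N. Pads are 16 mm wide; open, the fingers measure 119 mm over their backs; the gripper's body (75 mm by 177 mm) begins 78 mm behind the grasp point.
Start: joints at [1.193, 0.3, 1.521, -0, 1.321, -0.067], TCP at [168.198, 523.64, 213.446] pointing down, gripper open.
Joint ranges: [-3.03, 3.03], [-0.79, 2.21], [0.23, 2.52], [-1.04, 4.18], [0, 3.07], [-2.55, 2.55]. Speed limits (rad/s): [2.22, 2.22, 2.57, 3.14, 3.14, 3.14].

## Interface

Orientations are given as [roll, pitch, yaw] about the fixed x, y, z axes, in that order (R = Rz(yaw) Ry(pitch) Rx(roll)).
In Python, from cell import read_state, cams, manip gives the robot as it stands.
- The arm moves only by the shell command python3 -m handwheel 'ROWS' [OPENING] [FORCE]. ROWS is JSON, a list of rows, each a list of 4 numbers: the shift along the tool's x, y, z in m, then the turn about the tool's z in degrees. In form: [[dx, dy, dz, turn], ...]. A call has 1 to 5 rows; each row is the pose to reach, as a shift and turn from the pose measured when the call began, along the tool's axes at that moment; what a row does not reach only later rows make up. A row lasts 1/8 s, in which the tool goes at most 62.5 mm and 10.7 degrees, less where a joint would pass 70% of its speed; a pose out of reach is approached as far as the arm can. A call with a gripper value outside its range is refused whole. OPENING is the closure, from 0 (fully open) to 1 (shut), set as the call begins (- or left out, the last holds). The fingers move at their own pace and stop on an object; FORCE is the grip in N (left out, the last holds). Time passes only in rows, so rows that repeat a pose let the fingers close. It gives the time, the measured TCP pose, the force and the opening at its end, in the units of the state.
- read_state(): the state, without advancing time (a new reading comes with each control period).
- cams.camera(name): name is "scene" or "top" or "wrist"; returns the picture (480x640x3 uint8, red, green, blue); there is no depth.
- cams.get_calibration(name): a dict with "vertical_fov" (degrees; the focal length in pixels is half the picture's height over the tangent of half this angle, whatever the lens; pixels are square), "cx", "cy" (the principal point, pixels), "R" (3x3) and "t" (3): a world point X has camera coordinates R X + t. Camera axes: x right, y down, z forward; pixel columns grow to the right and rows downward; lengths in mm; the calibration is good to about 2 mm. The wrist camera is an equidistant fisheye: a pixel r from the principal point sees the ray r / f radians off the axis. A picture is of the moment at which its call begins: read the wrist's pose just before it. get_calibration takes no time and is no camera call; for the wrist camera it gives the pose at the moment of the call.
- manip.sign_off(): hands the job in, once; it reports no verdict.
The state is a dict: "clock": time; "joints": joint angles; "qd": joint speeds; "effort": joint torques, N m; "eef_pos": TCP position; "eef_rot": TCP orientation; "wrist_force": force on the tool from outside, world axes, zero at the start; "moment": the same for the moment, N m; "finger_gap": finger opening in mm.
Only numpy, scipy, OpenCV 4.12 (cv2) and the standard library are available. Lean on these libraries where they do the work, as an engineer would, in place of code of your own. Each camera call takes 0.05 s, during which the arm holds its last target. There are 200 camera calls.

## Task

Open the red gate of the flag rail, slide every price flag that is on the counter into the rail through its open end until it stands upright right in front of the middle of the dessert of its own colour (green, yellow, black or brown), then push the gate fully shut. Flags cannot pass each other in the rail, some desserts may have no flag today, and the desserts and the other things on the counter are to stay where they are.

Things in the scene. Friction and masses are not known exactly. Their poses are not given: they have to be found in the camera images.
- rail: aluminium flag rail lying fixed on the counter, black closed end. Origin on the counter; y along the track from the open mouth (y -200 mm) to the inside of the closed end (+205 mm), x across, away from the robot, z up. Track floor 4 mm above the counter, 49 mm wide inside; lips from 16 to 21 mm high overhang it, leaving a 24 mm slot: a flag's foot enters only at the mouth.
- mouth (a point): centre of the track's open mouth, on its floor; axes as the rail's. Outside it (-y) the floor goes on level for 75 mm as a landing between two 12 mm high splayed guides, 62 mm apart at the outer end, 49 mm at the mouth. The gate crosses 7 mm outside the mouth.
- gate (a joint): red gate across the mouth, slides sideways: 0 = closed, grows as it is pulled in the rail's -x direction (towards the robot), 0.065 m = fully open; stays where it is left (about 2 N friction). Its plate is 52 mm wide, so from 0.050 on a foot passes.
- gate_pull (a point): centre of the gate's red upright pull, a 16 x 16 x 48 mm block whose centre is 85 mm above the counter (top at 109 mm); moves with the gate, axes as the rail's
- flag_green_mid (a point): green price flag, loose, about 220 g, 120 mm tall, maybe absent: steel foot 44 (x) x 60 (y) x 8 mm, 11 mm stem, green sign plate 10 mm thick (x), 56 mm wide (y), from 62 to 120 mm above the underside. This point lies on its middle axis 60 mm above the underside; z up. Front and back alike. Stands on the counter at the start.
- flag_yellow_mid (a point): yellow price flag, loose, about 220 g, 120 mm tall, maybe absent: steel foot 44 (x) x 60 (y) x 8 mm, 11 mm stem, yellow sign plate 10 mm thick (x), 56 mm wide (y), from 62 to 120 mm above the underside. This point lies on its middle axis 60 mm above the underside; z up. Front and back alike. Stands on the counter at the start.
- flag_black_mid (a point): black price flag, loose, about 220 g, 120 mm tall, maybe absent: steel foot 44 (x) x 60 (y) x 8 mm, 11 mm stem, black sign plate 10 mm thick (x), 56 mm wide (y), from 62 to 120 mm above the underside. This point lies on its middle axis 60 mm above the underside; z up. Front and back alike. Stands on the counter at the start.
- flag_brown_mid (a point): brown price flag, loose, about 220 g, 120 mm tall, maybe absent: steel foot 44 (x) x 60 (y) x 8 mm, 11 mm stem, brown sign plate 10 mm thick (x), 56 mm wide (y), from 62 to 120 mm above the underside. This point lies on its middle axis 60 mm above the underside; z up. Front and back alike. Stands on the counter at the start.
- dessert_green: lidded dessert cup with green topping in a white cup, about 84 mm wide and 82 mm tall (90 mm at most), the partner of the green flag. Origin at the centre of its underside. The four stand in a row behind the rail, centres 130 mm from the rail's middle line, axes parallel to the rail's.
- dessert_yellow: lidded dessert cup with yellow topping in a cream cup, about 84 mm wide and 82 mm tall (90 mm at most), the partner of the yellow flag. Origin at the centre of its underside. The four stand in a row behind the rail, centres 130 mm from the rail's middle line, axes parallel to the rail's.
- dessert_black: lidded dessert cup with near-black topping in a dark grey cup, about 84 mm wide and 82 mm tall (90 mm at most), the partner of the black flag. Origin at the centre of its underside. The four stand in a row behind the rail, centres 130 mm from the rail's middle line, axes parallel to the rail's.
- dessert_brown: lidded dessert cup with plain brown topping in a white cup, about 84 mm wide and 82 mm tall (90 mm at most), the partner of the brown flag. Origin at the centre of its underside. The four stand in a row behind the rail, centres 130 mm from the rail's middle line, axes parallel to the rail's.
- porcelain_cups: two stacked white porcelain cups, 89 mm tall, a bystander; origin at the centre of its underside
- stamp: small stamp with a red handle, 74 mm tall, a bystander; origin at the centre of its underside
- order_pad: white order pad, 142 x 92 x 16 mm, a bystander; origin at the centre of its underside
Things that resemble listed ones, but are neither listed nor needed, are in the scene too. What is shaped like the part that bears flag_black_mid but blue or turquoise is not meant. Leave any blue look-alike of the part that bears flag_brown_mid alone.

How it is judged:
By the outcome, as a careful person would: the job done as asked, in the order asked, and still so for the second after the job is handed in, with the robot touching nothing.
Of flag_green, flag_yellow, flag_black, flag_brown only 3 to 4 are there at a start; the rules pass over those that are not, and their reading is None.
At some moment in a run one of flag_green, flag_yellow, flag_black, flag_brown may be knocked a few centimetres aside while the robot is not near it.
Once in a run the grip may slacken for a moment while it holds something.
It also fails if it takes over 210 s, if anything falls off the work surface, if the arm or the gripper's body presses on something with over 40 N, if the wrist force passes 120 N, or if a joint passes its speed limit or range.

## Working session

There is one attempt and no reset: what is moved stays moved. The work goes in short steps, Python scripts to look and compute and a shell command to move; the robot and the scene stay as the last step left them, time stands still between calls to the robot, and variables do not carry over. Pictures are saved under pics/ and viewed, about 12 in all and at most 16, crops included, and the job is handed in when it is done.

```bash
ls; mkdir -p pics
python3 - <<'E'
from cell import read_state, cams
import cv2,json
print(read_state())
for n in ("scene","top","wrist"):
    im=cams.camera(n); cv2.imwrite(f"pics/{n}0.png",im[:,:,::-1]); print(n,cams.get_calibration(n))
E
```

```text
pics
{'clock': 0.0, 'joints': array([ 1.19343666e+00,  3.00494464e-01,  1.52159533e+00,  1.90641326e-05,
        1.32069448e+00, -6.66154295e-02]), 'qd': array([-5.12591686e-04, -7.23387339e-04, -1.01166086e-03,  1.41623224e-05,
        1.75974546e-04, -1.25213783e-03]), 'effort': array([ 5.43309987e-03, -5.31813169e+01, -3.52746499e+01,  7.11041735e-02,
        2.42605212e-02, -7.72199337e-05]), 'eef_pos': array([168.08290812, 523.41585662, 212.86748204]), 'eef_rot': array([-3.14040490e+00, -9.77462749e-05,  2.83084363e+00]), 'wrist_force': array([-0.94610835,  0.09250767, -0.91558712]), 'moment': array([ 0.03940707, -0.01055688, -0.00109162]), 'finger_gap': 94.27623981482583}
scene {'vertical_fov': 56.8501272271026, 'cx': 315.544600054514, 'cy': 233.07723127681146, 'R': array([[ 0.63542676, -0.77183149,  0.02256053],
       [-0.42028194, -0.37022103, -0.82843194],
       [ 0.64776224,  0.51692604, -0.55963519]]), 't': array([-308.79216508,  315.84680147, 1049.75594147])}
top {'vertical_fov': 53.76384449838781, 'cx': 314.56108216631475, 'cy': 245.38163005273432, 'R': array([[ 0.02102809, -0.99977083, -0.00401399],
       [-0.99485992, -0.02052669, -0.09915843],
       [ 0.09905331,  0.00607847, -0.99506356]]), 't': array([  69.68162419,  580.89178955, 1516.24568815])}
wrist {'vertical_fov': 65.70646984690485, 'cx': 320.98595756119295, 'cy': 236.4922571544665, 'R': array([[ 0.30782825,  0.95144105, -0.00130071],
       [ 0.91581014, -0.29592908,  0.27151017],
       [ 0.257941  , -0.0847697 , -0.96243469]]), 't': array([-548.46070665,  -27.94267615,  391.7437649 ])}
```

View pics/scene0.png

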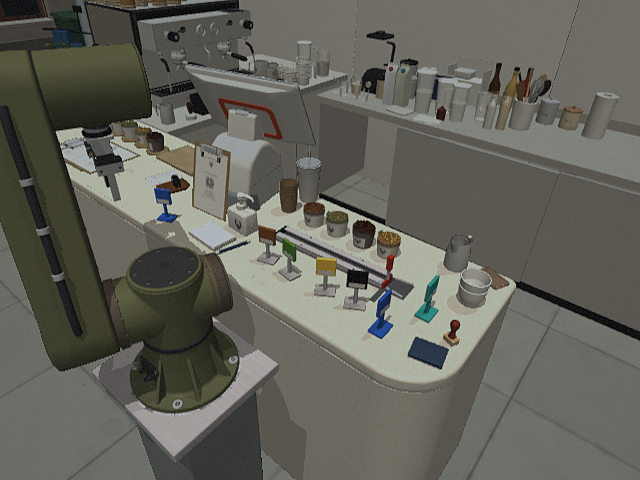

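View pics/top0.png

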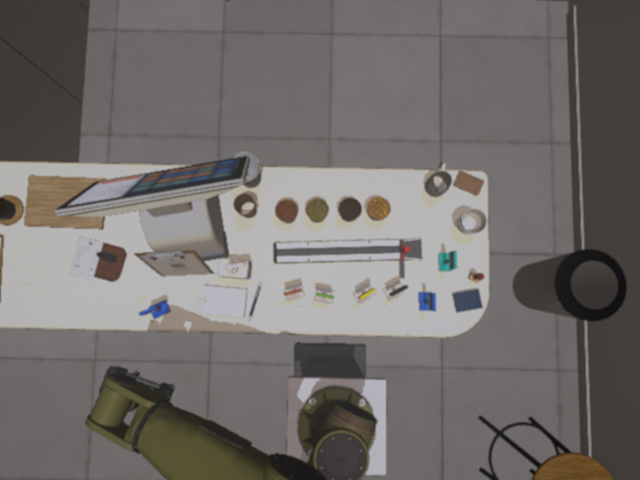

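The scene picture shows, left to right, the brown (268,238), green (289,252), yellow (326,268) and black (357,283) flags. The blue (381,315), turquoise (428,295) and far blue (164,200) flags are look-alikes to leave alone. In the top view the desserts run brown (287,210), green (317,210), black (349,210), yellow (378,208). The gate is at (404,250), with the mouth on the right. All four flags are present.

```bash
cat > h.py <<'E'
import numpy as np, cv2
from cell import read_state, cams
def ray(c,name,u,v):
    f=240/np.tan(np.radians(c["vertical_fov"]/2)); a=np.array([u-c["cx"],v-c["cy"]])/f
    if name=="wrist":
        r=np.hypot(*a); d=np.array([*(a/max(r,1e-9)*np.sin(r)),np.cos(r)])
    else: d=np.array([*a,1.])
    R=np.array(c["R"]); o=-R.T@np.array(c["t"]); d=R.T@d
    return o,d/np.linalg.norm(d)
def onz(c,name,u,v,z):
    o,d=ray(c,name,u,v); return (o+d*(z-o[2])/d[2])
def tri(*rays):
    A=sum(np.eye(3)-np.outer(d,d) for o,d in rays); b=sum((np.eye(3)-np.outer(d,d))@o for o,d in rays)
    return np.linalg.solve(A,b)
def proj(c,name,X):
    f=240/np.tan(np.radians(c["vertical_fov"]/2)); p=np.array(c["R"])@X+c["t"]
    if name!="wrist": return p[:2]/p[2]*f+[c["cx"],c["cy"]]
    r=np.hypot(p[0],p[1]); return p[:2]/r*np.arctan2(r,p[2])*f+[c["cx"],c["cy"]]
def tool(X,yaw=None):
    """shift in tool axes (m) from the present TCP to world X (mm)"""
    from scipy.spatial.transform import Rotation as Ro
    s=read_state(); R=Ro.from_euler("xyz",s["eef_rot"]).as_matrix()
    d=R.T@(np.array(X)-s["eef_pos"])/1000
    return np.round(d,4)
E
python3 - <<'E'
from h import *
c=cams.get_calibration("top"); s=cams.get_calibration("scene")
for n,u,v,z in [("closed",275,251,20),("gate",404,250,109),("mouthend",422,250,4),("brown",292,291,115),("green",323,295,115),("yellow",364,292,115),("black",396,290,115),("dbrown",287,210,82),("dgreen",317,210,82),("dblack",349,210,82),("dyellow",378,208,82),("blue",427,300,110)]:
    print(n,onz(c,"top",u,v,z).round())
for n,a,b in [("brown",(293,290),(268,231)),("black",(397,289),(358,276)),("dyel",(378,208),(389,239))]:
    print(n,tri(ray(c,"top",*a),ray(s,"scene",*b)).round())
a=cv2.imread("pics/top0.png")[190:320,255:455]; b=cv2.imread("pics/scene0.png")[190:340,240:440]
cv2.imwrite("pics/c1.png",np.vstack([cv2.resize(a,(760,494//2*1+50),interpolation=3)[:297],cv2.resize(b[:,:],(760,300),interpolation=3)]) if 0 else cv2.resize(a,(800,520),interpolation=cv2.INTER_CUBIC))
E
```

```text
closed [559. 211.  20.]
gate [ 563. -195.  109.]
mouthend [ 574. -274.    4.]
brown [429. 147. 115.]
green [419.  52. 115.]
yellow [431. -73. 115.]
black [ 439. -170.  115.]
dbrown [685. 171.  82.]
dgreen [687.  76.  82.]
dblack [689. -25.  82.]
dyellow [ 697. -117.   82.]
blue [ 411. -266.  110.]
brown [432. 145. 105.]
black [ 444. -178.   96.]
dyel [ 703. -121.   56.]
```

View pics/c1.png

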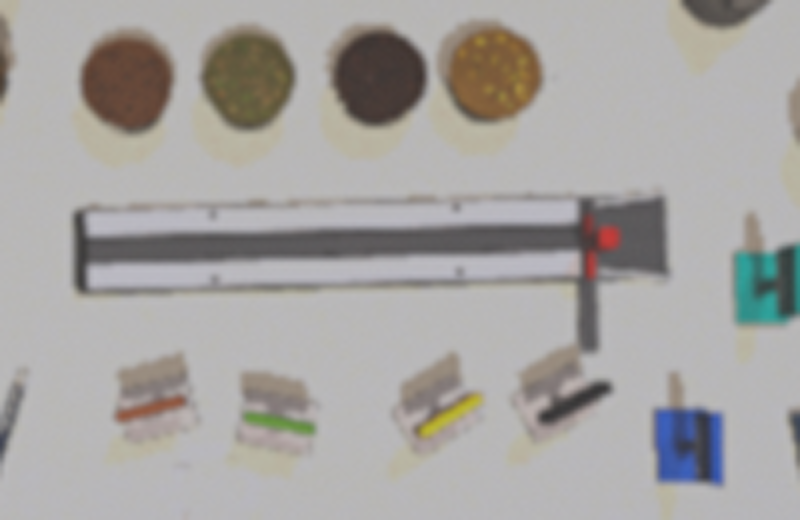

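The crop confirms the choice: brown (150,408), green (280,422), yellow (448,415) and black (575,402) stand between the rail and the robot. The gate pull is at (609,238) and the blue look-alikes are at the right. Next I work out the rail frame and the first move.

Run:
```python
from h import *
c=cams.get_calibration("top")
P=lambda u,v,z:onz(c,"top",255+u/4,190+v/4,z)
a=P(86,249,4);b=P(582,237,18);e=P(666,235,4)
print("closed",a.round(1),"gate",b.round(1),"land",e.round(1), "yaw deg",np.degrees(np.arctan2(-(e-a)[0]*-1*-1, (a-e)[1])), np.linalg.norm(e-a))
print("pull",P(609,238,109))
for n,p,q in [("brown",(118,416),(186,403)),("green",(245,418),(314,429)),("yellow",(418,434),(481,400)),("black",(541,418),(609,388))]:
    A=P(*p,120);B=P(*q,120); d=A-B; print(n,((A+B)/2).round(1),"yaw",np.degrees(np.arctan2(-d[0],d[1])).round(1),np.linalg.norm(d).round(1))
w=cams.get_calibration("wrist"); o,d=ray(w,"wrist",w["cx"],w["cy"])
print("cam off tool",tool(o), "axis tool",tool(read_state()["eef_pos"]+d*1000))
print(tool([400,60,300]),tool([450,-120,300]))
```

```text
closed [556.3 207.5   4. ] gate [ 573.5 -200.4   18. ] land [ 577.9 -272.4    4. ] yaw deg -2.572758371421717 480.3923437523891
pull [ 564.47638837 -205.25024003  109.        ]
brown [425.3 143.7 120. ] yaw 12.0 52.6
green [416.8  46.6 120. ] yaw -7.8 53.0
yellow [424.4 -82.4 120. ] yaw 29.3 54.5
black [ 437.  -177.6  120. ] yaw 24.8 56.8
cam off tool [ 0.0783 -0.0008 -0.1708] axis tool [-0.2716 -0.001   0.9624]
[-0.3625 -0.3704 -0.0867] [-0.4652 -0.5265 -0.0866]
```

Run:
```python
from h import *
print(tool([470,0,330]))
```

```text
[-0.4475 -0.4062 -0.1167]
```

```bash
python3 -m handwheel '[[-0.03,-0.03,-0.04,8],[-0.07,-0.065,-0.08,18],[-0.11,-0.1,-0.116,28],[-0.15,-0.14,-0.116,38],[-0.19,-0.175,-0.116,48]]' 0
python3 - <<'E'
from h import *
print(tool([470,0,330]),np.degrees(read_state()["eef_rot"]))
E
```

```text
clock: 0.78
eef_pos: [296.1, 297.1, 329.6]
eef_rot: [3.141, 0.0, 1.987]
wrist_force: [0.1, -0.2, 0.6]
finger_gap: 94.2
[-3.421e-01  3.880e-02 -2.000e-04] [1.79973555e+02 2.18545880e-02 1.13868885e+02]
```

```bash
python3 -m handwheel '[[-0.06,0.008,0,6],[-0.115,0.015,0,12],[-0.17,0.02,0,18],[-0.23,0.03,0,21.3],[-0.285,0.034,0,21.3]]' && python3 -m handwheel '[[-0.03,0.02,0,0],[-0.05,0.025,0,0],[-0.05,0.025,0,0],[-0.05,0.025,0,0]]'
python3 - <<'E'
from h import *
w=cams.get_calibration("wrist");cv2.imwrite("pics/w1.png",cams.camera("wrist")[:,:,::-1])
print(read_state()["eef_pos"]); np.save("w1.npy",w,allow_pickle=True)
E
```

```text
clock: 1.4
eef_pos: [443.2, 48.2, 329.7]
eef_rot: [3.141, 0.0, 1.614]
wrist_force: [0.8, 0.3, 0.3]
finger_gap: 94.2
clock: 1.9
eef_pos: [470.1, -0.0, 329.7]
eef_rot: [3.141, -0.0, 1.615]
wrist_force: [-0.1, -0.2, -0.3]
finger_gap: 93.8
[4.70067672e+02 1.58390430e-01 3.29734802e+02]
```

View pics/w1.png

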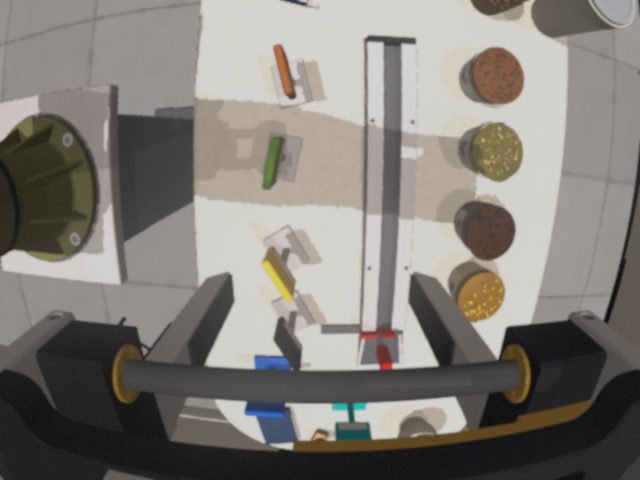

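The wrist view from above shows the rail's closed end at (390,42), the gate at (377,333) and the pull at (385,355). The flags are brown (285,72), green (272,163), yellow (278,274) and black (287,340). The desserts are brown (498,76), green (497,152), black (488,230) and yellow (480,295).

Run:
```python
from h import *
w=np.load("w1.npy",allow_pickle=True).item(); c=cams.get_calibration("top"); s=cams.get_calibration("scene")
T=lambda u,v:ray(c,"top",255+u/4,190+v/4); W=lambda u,v:ray(w,"wrist",u,v)
for n,t,k,g in [("dbrown",(127,79),(498,76),None),("dgreen",(248,80),(497,152),0),("dblack",(380,78),(488,230),0),("dyellow",(494,72),(480.5,295.5),0),
  ("brown",(152,409.5),(285,71),0),("green",(279.5,423.5),(272,163),0),("yellow",(449.5,417),(278.5,273.5),0)]:
    X=tri(T(*t),W(*k)); print(n,"tri",X.round(1),"w@z",onz(w,"wrist",*k,84 if n[0]=="d" and n!="d" else 120).round(1))
for n,uv,z in [("slotL",(384,44),21),("slotR",(402,44),21),("slotLb",(375,325),21),("slotRb",(392,325),21),("screwL",(373,120),21),("screwR",(412,121),21),("screwL2",(369,268),21),("screwR2",(407,268),21)]:
    print(n,onz(w,"wrist",*uv,z).round(1))
im=cv2.imread("pics/w1.png"); k=lambda a:cv2.resize(a,(400,300),interpolation=cv2.INTER_CUBIC)
cv2.imwrite("pics/w1c.png",cv2.resize(im[300:400,330:440],(770,700))[:590])
# plate ends
for n,p,q in [("brown",(281,46),(290,96)),("green",(277,139),(267,187)),("yellow",(265,250),(291,297))]:
    A=onz(w,"wrist",*p,120);B=onz(w,"wrist",*q,120);d=A-B;print(n,((A+B)/2).round(1),np.degrees(np.arctan2(-d[0],d[1])).round(1),np.linalg.norm(d).round(1))
```

```text
dbrown tri [691.7 174.6  48.5] w@z [674.  167.1  84. ]
dgreen tri [690.8  75.2  60.4] w@z [678.8  74.5  84. ]
dblack tri [696.5 -30.8  50.2] w@z [679.3 -22.6  84. ]
dyellow tri [ 701.3 -123.4   55.7] w@z [ 685.4 -111.6   84. ]
brown tri [425.8 145.1 100.6] w@z [428.2 142.2 120. ]
green tri [416.8  46.2 110.6] w@z [418.2  46.7 120. ]
yellow tri [424.  -85.2  91.7] w@z [426.6 -73.8 120. ]
slotL [542.9 202.3  21. ]
slotR [566.6 204.9  21. ]
slotLb [ 558.4 -190.    21. ]
slotRb [ 584.1 -189.7   21. ]
screwL [532.8 100.   21. ]
screwR [584.2 102.9  21. ]
screwL2 [541.2 -99.9  21. ]
screwR2 [595.4 -98.3  21. ]
brown [428.6 142.6 120. ] 12.2 54.0
green [418.1  46.6 120. ] -10.5 50.9
yellow [426.2 -74.5 120. ] 28.1 61.9
```

```bash
python3 -m handwheel '[[-0.05,0.02,0,0],[-0.105,0.045,0.02,0],[-0.16,0.065,0.06,0],[-0.209,0.087,0.11,0],[-0.209,0.087,0.16,0]]' && python3 -m handwheel '[[0,0,0.01,0],[0,0,0.015,0],[0,0,0.015,0]]'
python3 - <<'E'
from h import *
w=cams.get_calibration("wrist");cv2.imwrite("pics/w2.png",cams.camera("wrist")[:,:,::-1])
print(read_state()["eef_pos"]); np.save("w2.npy",w,allow_pickle=True)
E
```

```text
clock: 2.58
eef_pos: [567.1, -205.6, 171.9]
eef_rot: [3.139, 0.001, 1.614]
wrist_force: [1.0, 0.5, -0.8]
finger_gap: 93.8
clock: 2.95
eef_pos: [567.9, -204.9, 159.2]
eef_rot: [3.136, 0.003, 1.616]
wrist_force: [0.7, -0.3, -0.3]
finger_gap: 94.2
[ 567.89523736 -205.09356312  159.2214962 ]
```

View pics/w2.png

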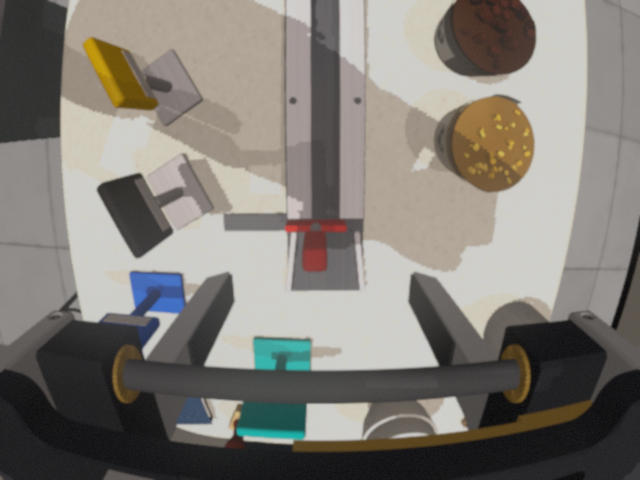

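Run:
```python
from h import *
w=np.load("w2.npy",allow_pickle=True).item()
P=lambda u,v,z:onz(w,"wrist",u,v,z).round(1)
print("pull top front/back",P(315,262,109),P(315,271,109))
print("plate",P(316,231,20),"mouth",P(325,219,21),"slot far",P(327,5,21),"slot",P(326,150,21),"screws",P(293,100,21),P(357,100,21))
print("land corners",P(289,290,4),P(362,290,4))
for u,v in [(490,143),(488,32)]: print(P(u,v,84),P(u,v,55))
im=cv2.imread("pics/w2.png")[200:300,270:380]; cv2.imwrite("pics/w2c.png",cv2.resize(im,(660,600),interpolation=cv2.INTER_CUBIC))
```

```text
pull top front/back [ 564.8 -206.4  109. ] [ 565.  -212.5  109. ]
plate [ 564.9 -210.1   20. ] mouth [ 572.2 -198.9   21. ] slot far [565.9 -15.3  21. ] slot [ 570.4 -140.3   21. ] screws [541.6 -99.6  21. ] [593.9 -97.2  21. ]
land corners [ 541.3 -274.     4. ] [ 611.4 -271.3    4. ]
[ 684.2 -123.3   84. ] [ 698.4 -123.    55. ]
[679.1 -42.6  84. ] [692.6 -32.7  55. ]
```

View pics/w2c.png

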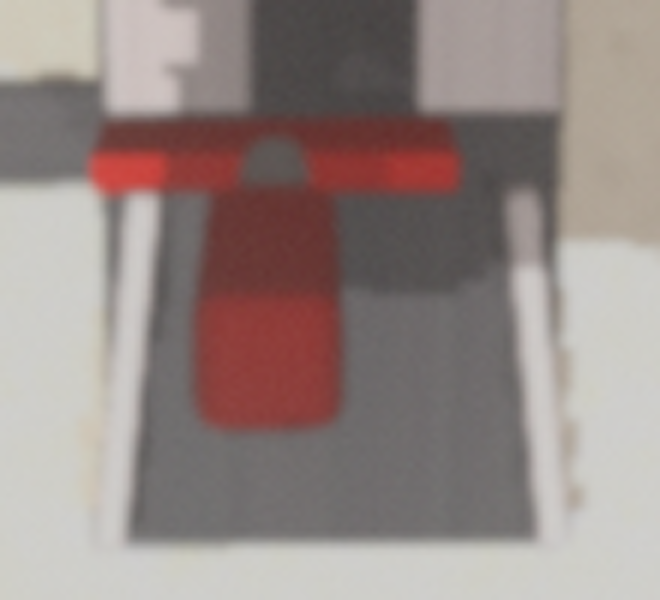

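Top face of the pull is at crop (268,360), which is world (565,-205) at z 109 in both the top and wrist views. It sits about 7 mm towards the robot from the rail's middle. Grasping it now.

```bash
python3 -m handwheel '[[0,-0.003,0.03,0],[0,-0.003,0.055,0],[0,-0.003,0.072,0],[0,-0.003,0.074,0],[0,-0.003,0.074,0]]' 0 && python3 -m handwheel '[[0,0,0,0],[0,0,0,0],[0,0,0,0],[0,0,0,0],[0,0,0,0]]' 1 20 && python3 -m handwheel '[[0,-0.015,0,0],[0,-0.03,0,0],[0,-0.045,0,0],[0,-0.053,0,0],[0,-0.053,0,0]]'  && python3 -m handwheel '[[0,-0.003,0,0],[0,-0.006,0,0],[0,-0.009,0,0],[0,-0.009,0,0]]'
```

```text
clock: 3.62
eef_pos: [565.9, -205.5, 86.3]
eef_rot: [3.134, 0.003, 1.615]
wrist_force: [-0.1, -0.7, -0.2]
finger_gap: 94.5
clock: 4.25
eef_pos: [565.9, -205.5, 86.3]
eef_rot: [3.134, 0.003, 1.615]
wrist_force: [-0.1, -0.1, 0.1]
finger_gap: 47.3
clock: 4.88
eef_pos: [512.6, -208.0, 86.1]
eef_rot: [3.135, 0.003, 1.615]
wrist_force: [-2.6, 0.5, 3.2]
finger_gap: 15.9
clock: 5.38
eef_pos: [507.0, -208.3, 86.3]
eef_rot: [3.127, 0.005, 1.615]
wrist_force: [30.8, 0.6, -15.4]
finger_gap: 16.1
```

```bash
python3 -m handwheel '[[0,0.002,0,0],[0,0.002,0,0],[0,0.002,0,0],[0,0.002,0,0],[0,0.002,0,0]]' 0 && python3 -m handwheel '[[0,0,-0.05,0],[0,0,-0.1,0],[0,0,-0.14,0],[0,0,-0.14,0]]'
python3 - <<'E'
from h import *
cv2.imwrite("pics/top1.png",cams.camera("top")[:,:,::-1])
print(tool([428,142.5,180]))
E
```

```text
clock: 6.0
eef_pos: [508.9, -208.2, 86.3]
eef_rot: [3.127, 0.005, 1.615]
wrist_force: [-0.5, -0.3, 0.1]
finger_gap: 62.9
clock: 6.5
eef_pos: [507.6, -208.1, 229.4]
eef_rot: [3.122, 0.007, 1.615]
wrist_force: [0.0, -0.3, -1.2]
finger_gap: 93.6
[ 0.3537 -0.064   0.044 ]
```

```bash
python3 -m handwheel '[[0.06,-0.01,0,-2],[0.12,-0.02,0,-4],[0.18,-0.03,0,-6],[0.24,-0.043,0.02,-8],[0.3,-0.054,0.035,-9.5]]' && python3 -m handwheel '[[0.045,0,0.01,0],[0.054,-0.002,0.01,0],[0.054,-0.002,0.01,0],[0.054,-0.002,0.01,0]]'
cat > look.py <<'E'
import sys; from h import *
n=sys.argv[1]; w=cams.get_calibration("wrist");im=cams.camera("wrist")[:,:,::-1];cv2.imwrite(f"pics/{n}.png",im)
np.save(n+".npy",w,allow_pickle=True); s=read_state(); print(s["eef_pos"].round(1),np.degrees(s["eef_rot"]).round(2))
E
python3 look.py w3
```

```text
clock: 7.18
eef_pos: [439.3, 88.7, 188.2]
eef_rot: [3.128, 0.008, 1.782]
wrist_force: [1.9, -0.2, -0.7]
finger_gap: 93.9
clock: 7.68
eef_pos: [426.5, 140.1, 177.6]
eef_rot: [3.128, 0.008, 1.78]
wrist_force: [-0.5, 0.1, -0.0]
finger_gap: 93.8
[426.6 140.  177.7] [179.23   0.48 102.  ]
```

View pics/w3.png

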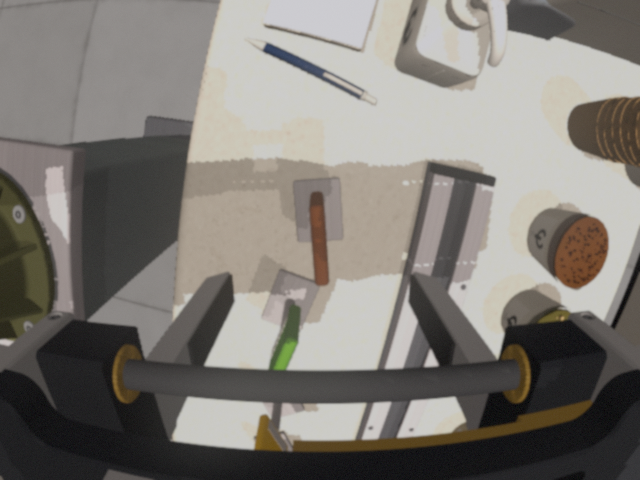

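The brown plate's top runs from (316,200) to (321,283) and its foot is centred near (318,209), about 3° off the jaws' orientation.

```bash
cat > flag.py <<'E'
import sys; from h import *
n=sys.argv[1]; v=list(map(float,sys.argv[2:])); w=np.load(n+".npy",allow_pickle=True).item()
A=onz(w,"wrist",*v[0:2],120);B=onz(w,"wrist",*v[2:4],120);m=(A+B)/2; d=A-B
y=np.degrees(np.arctan2(-d[0],d[1])); print("plate",m.round(1),"yaw",y.round(1),"len",np.linalg.norm(d).round(1))
if len(v)>=12:
    F=[onz(w,"wrist",v[i],v[i+1],8) for i in range(4,12,2)]; print("foot",np.mean(F,0).round(1),[f.round(0) for f in F])
    d=(F[0]+F[1]-F[2]-F[3]); print("foot yaw",np.degrees(np.arctan2(-d[0],d[1])).round(1))
print("shift",tool([m[0],m[1],88]),"turn",(np.degrees(read_state()["eef_rot"][2])-90-y).round(1))
E
python3 flag.py w3 316.5 201 321.5 284 293 181 341 178 343 240 298 242
```

```text
plate [424.5 147.8 120. ] yaw 15.1 len 56.1
foot [425.6 145.4   8. ] [array([397., 168.,   8.]), array([439., 180.,   8.]), array([454., 122.,   8.]), array([412., 111.,   8.])]
foot yaw 15.0
shift [ 0.0087 -0.0016  0.0896] turn -3.1
```

```bash
python3 -m handwheel '[[0.008,-0.0015,0.03,-3],[0.008,-0.0015,0.06,-3],[0.008,-0.0015,0.085,-3],[0.008,-0.0015,0.09,-3],[0.008,-0.0015,0.09,-3]]' 0.4 30 && python3 -m handwheel '[[0,0,0,0],[0,0,0,0],[0,0,0,0],[0,0,0,0],[0,0,0,0]]' 1 30 && python3 -m handwheel '[[0,0,0,0],[0,0,0,0],[0,0,0,0]]'
```

```text
clock: 8.35
eef_pos: [425.2, 146.7, 88.2]
eef_rot: [3.128, 0.009, 1.832]
wrist_force: [0.2, 0.4, -0.1]
finger_gap: 56.3
clock: 8.98
eef_pos: [425.1, 146.7, 88.2]
eef_rot: [3.128, 0.009, 1.832]
wrist_force: [-3.9, -0.2, 10.2]
finger_gap: 10.0
clock: 9.35
eef_pos: [424.9, 146.6, 88.2]
eef_rot: [3.129, 0.009, 1.832]
wrist_force: [-3.0, -1.7, 6.1]
finger_gap: 9.8
```

```bash
python3 -m handwheel '[[0,0,-0.028,0],[-0.01,0.03,-0.03,3],[-0.02,0.065,-0.03,6],[-0.03,0.1,-0.03,9],[-0.042,0.1285,-0.03,12.5]]' && python3 -m handwheel '[[0,0,0,0],[0,0,0,0]]'
python3 - <<'E'
from h import *
print(tool([573.7,-237,118.2]))
E
```

```text
clock: 9.98
eef_pos: [560.5, 139.4, 119.7]
eef_rot: [3.128, 0.006, 1.612]
wrist_force: [-0.4, -0.2, -1.9]
finger_gap: 10.3
clock: 10.22
eef_pos: [559.8, 139.4, 119.0]
eef_rot: [3.129, 0.006, 1.613]
wrist_force: [-0.6, 0.1, -2.2]
finger_gap: 9.7
[-0.3767 -0.0019  0.0032]
```

```bash
python3 -m handwheel '[[-0.05,0,0,0],[-0.11,0,0,0],[-0.17,-0.001,0,0],[-0.23,-0.001,0,0],[-0.28,-0.001,0,0]]' && python3 -m handwheel '[[-0.05,0,0,0],[-0.09,0,0,0],[-0.097,0,0,0],[-0.097,0,0,0],[-0.097,0,0,0]]' ; python3 look.py w4
```

```text
clock: 10.85
eef_pos: [569.7, -142.0, 121.1]
eef_rot: [3.129, 0.006, 1.613]
wrist_force: [1.0, 0.5, -2.3]
finger_gap: 9.4
clock: 11.48
eef_pos: [573.8, -237.5, 121.7]
eef_rot: [3.129, 0.006, 1.615]
wrist_force: [0.3, 0.7, -3.0]
finger_gap: 9.9
[ 573.9 -237.6  121.8] [179.27   0.35  92.51]
```

View pics/w4.png

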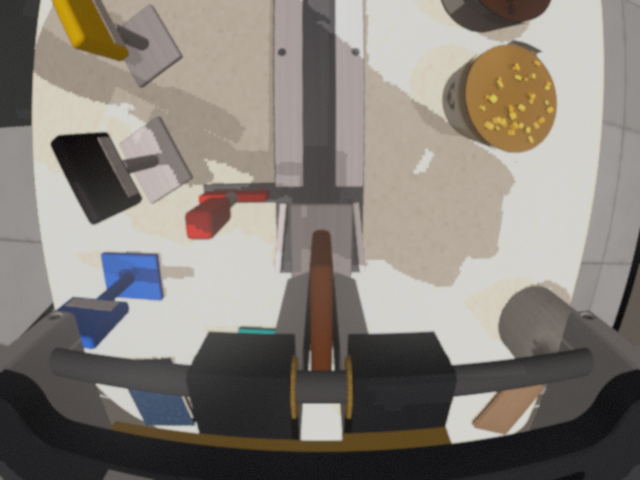

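```bash
python3 - <<'E'
from h import *
w=np.load("w4.npy",allow_pickle=True).item()
P=lambda u,v,z:onz(w,"wrist",u,v,z).round(1)
for u,v in [(304,180),(336,180),(303,20),(334,20),(274,180),(365,180)]: print(P(u,v,21))
print("screws",P(281,51,21),P(355.5,51,21),"land",P(281,271,4),P(360,271,4),"plate top",P(320.5,233,154),"dy",P(510,95,84),P(510,95,55))
E
cp pics/w4.png pics/t.png
python3 - <<'E'
import cv2; im=cv2.imread("pics/w4.png")[0:290,250:390]; print(im.shape)
import numpy as np
g=cv2.cvtColor(im,cv2.COLOR_BGR2GRAY)
for v in (20,90,150,175): print(v,[int(x) for x in g[v-2:v+3].mean(0)[20:120:2]])
E
```

```text
[ 561.1 -194.2   21. ]
[ 584.6 -193.3   21. ]
[555.6 -74.8  21. ]
[578.  -73.8  21. ]
[ 539.  -194.9   21. ]
[ 606.  -192.2   21. ]
screws [540.9 -99.3  21. ] [594.4 -97.1  21. ] land [ 543.7 -272.9    4. ] [ 609.6 -270.5    4. ] plate top [ 571.8 -197.   154. ] dy [ 684.2 -125.4   84. ] [ 700.3 -120.8   55. ]
(290, 140, 3)
20 [153, 136, 131, 160, 161, 160, 162, 161, 158, 158, 160, 159, 159, 159, 158, 156, 109, 74, 73, 73, 74, 73, 72, 75, 82, 85, 84, 83, 76, 78, 89, 95, 122, 195, 210, 210, 210, 210, 210, 209, 209, 209, 209, 209, 208, 208, 194, 163, 172, 199]
90 [148, 136, 136, 161, 161, 160, 162, 161, 160, 160, 160, 161, 163, 161, 158, 157, 125, 82, 80, 79, 79, 79, 78, 78, 77, 79, 79, 79, 77, 76, 71, 71, 77, 136, 162, 162, 161, 162, 162, 161, 161, 161, 163, 164, 163, 161, 160, 152, 167, 169]
150 [148, 147, 128, 157, 161, 159, 161, 162, 162, 162, 160, 162, 163, 162, 159, 158, 136, 78, 72, 71, 73, 71, 72, 72, 71, 71, 72, 70, 70, 70, 71, 72, 82, 129, 152, 153, 154, 159, 162, 163, 162, 160, 163, 165, 163, 161, 156, 149, 169, 171]
175 [150, 149, 132, 143, 154, 152, 152, 151, 151, 151, 149, 150, 152, 152, 148, 140, 118, 77, 72, 73, 72, 72, 72, 71, 70, 70, 71, 71, 70, 69, 71, 72, 82, 125, 141, 139, 138, 140, 152, 162, 162, 162, 165, 164, 162, 161, 152, 155, 167, 169]
```

```bash
python3 -m handwheel '[[0,0.001,0.01,-0.2],[0,0.0012,0.018,-0.2],[0,0.0012,0.024,-0.2],[0,0.0012,0.028,-0.2],[0,0.0012,0.028,-0.2]]' && python3 -m handwheel '[[0.01,0,0,0],[0.025,0,0,0],[0.04,0,0,0],[0.06,0,0,0],[0.06,0,0,0]]'
```

```text
clock: 12.15
eef_pos: [575.4, -237.7, 93.5]
eef_rot: [3.129, 0.006, 1.618]
wrist_force: [1.0, 0.7, -2.2]
finger_gap: 9.7
clock: 12.78
eef_pos: [572.5, -175.9, 93.2]
eef_rot: [3.13, 0.006, 1.62]
wrist_force: [-0.6, -0.1, -2.8]
finger_gap: 9.4
```

```bash
python3 -m handwheel '[[0.04,0,0,0],[0.08,0,0,0],[0.12,0,0,0],[0.16,0,0,0],[0.18,0,0,0]]'
python3 - <<'E'
from h import *
print(read_state()["eef_pos"],read_state()["wrist_force"])
obs={"brown":[("w1",498,76),("w3",580,252)],"green":[("w1",497,152)],"black":[("w1",488,230),("w2",493,32)],"yellow":[("w1",480.5,295.5),("w2",491,143),("w4",511,96)]}
top={"brown":(127,79),"green":(248,80),"black":(380,78),"yellow":(494,72)}
psi=np.radians(2.7); O=np.array([563.5,0]); 
for k,v in obs.items():
    rs=[ray(np.load(n+".npy",allow_pickle=True).item(),"wrist",a,b) for n,a,b in v]+[ray(cams.get_calibration("top"),"top",255+top[k][0]/4,190+top[k][1]/4)]
    X=tri(*rs)
    # intersect with rail-parallel plane 130 from rail line
    nx=np.array([np.cos(psi),np.sin(psi)]); ty=np.array([-np.sin(psi),np.cos(psi)])
    print(k,X.round(1),"railx",(nx@(X[:2]-O)).round(1),"raily(line)",(ty@(X[:2]-O)).round(1),[ (ty@((o+d*((130-nx@(o[:2]-O))/(nx@d[:2])))[:2]-O)).round(1) for o,d in rs])
print("mouth raily",ty@(np.array([572.2,-198.9])-O),"closed",ty@(np.array([554.8,203.6])-O))
E
```

```text
clock: 13.4
eef_pos: [563.8, 5.3, 92.5]
eef_rot: [3.129, 0.006, 1.621]
wrist_force: [0.0, -2.3, 0.3]
finger_gap: 9.6
[563.75308361   5.25414128  92.49172879] [ 0.0047639  -2.29454632  0.28725467]
brown [689.5 173.   55.1] railx 134.1 raily(line) 166.9 [np.float64(166.2), np.float64(166.4), np.float64(166.1)]
green [690.8  75.2  60.4] railx 130.7 raily(line) 69.1 [np.float64(68.2), np.float64(70.1)]
black [696.8 -30.7  52. ] railx 131.7 raily(line) -36.9 [np.float64(-36.2), np.float64(-39.3), np.float64(-36.4)]
yellow [ 700.  -122.6   56.9] railx 130.6 raily(line) -128.9 [np.float64(-130.1), np.float64(-129.1), np.float64(-128.1), np.float64(-126.6)]
mouth raily -199.08902225110972 closed 203.78380466343097
```

```bash
python3 -m handwheel '[[0.04,0,-0.001,0],[0.08,0,-0.001,0],[0.12,0,-0.001,0],[0.155,0,-0.001,0],[0.161,0,-0.001,0]]' && python3 -m handwheel '[[0.0,0,0,0],[0,0,0.002,0],[0,0,0.002,0]]'; python3 look.py w5;python3 - <<'E'
from h import *
p=np.radians(2.7);print(np.array([-np.sin(p),np.cos(p)])@(read_state()["eef_pos"][:2]-[563.5,0]))
E
```

```text
clock: 14.02
eef_pos: [555.7, 167.2, 92.5]
eef_rot: [3.129, 0.006, 1.623]
wrist_force: [-0.3, -1.1, -0.4]
finger_gap: 10.0
clock: 14.4
eef_pos: [556.4, 166.6, 92.4]
eef_rot: [3.127, 0.005, 1.622]
wrist_force: [-4.1, 3.6, 15.6]
finger_gap: 10.2
[556.4 166.6  92.4] [179.17   0.27  92.91]
166.75546740005274
```

View pics/w5.png

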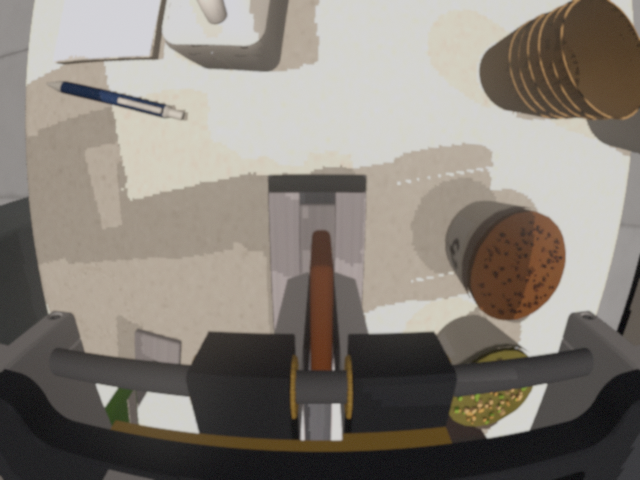

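Brown stands in the slot beside its dessert (517,263). Releasing it and going on to green.

```bash
python3 -m handwheel '[[0,0,0,0],[0,0,0,0],[0,0,0,0],[0,0,0,0]]' 0.5 && python3 -m handwheel '[[0,0,-0.04,0],[0,0,-0.09,0],[0,0,-0.1,0]]' 0.4
python3 - <<'E'
from h import *
print(tool([418,47,175]))
E
```

```text
clock: 14.95
eef_pos: [556.4, 166.4, 92.2]
eef_rot: [3.127, 0.005, 1.621]
wrist_force: [-0.1, 0.5, -0.0]
finger_gap: 44.9
clock: 15.32
eef_pos: [555.9, 167.1, 195.5]
eef_rot: [3.122, 0.004, 1.622]
wrist_force: [0.1, 0.2, 0.5]
finger_gap: 56.2
[-0.1128 -0.1442  0.0181]
```

```bash
python3 -m handwheel '[[-0.03,-0.04,0,4],[-0.06,-0.08,0.0,8],[-0.09,-0.12,0.01,12],[-0.113,-0.144,0.018,12],[-0.113,-0.144,0.018,12]]'; python3 look.py w6
```

```text
clock: 15.95
eef_pos: [417.0, 45.9, 174.4]
eef_rot: [3.123, 0.0, 1.41]
wrist_force: [0.5, -0.4, 0.2]
finger_gap: 56.5
[418.   46.6 174.9] [ 1.7889e+02 -1.0000e-02  8.0840e+01]
```

View pics/w6.png

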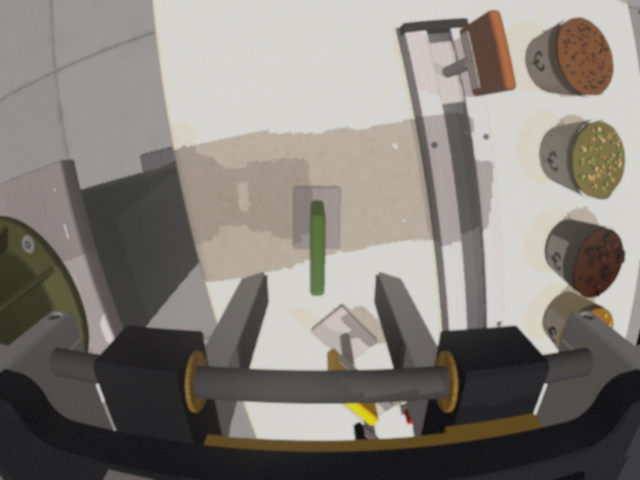

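Brown stands upright in the rail at (490,60). The green plate's top runs from (317,208) to (317,294), above its foot centred at (317,217), and is parallel to the jaws.

```bash
python3 flag.py w6 317 209 317 294 293 187 341 187 340 249 293 248
```

```text
plate [416.5  49.5 120. ] yaw -9.5 len 57.3
foot [416.6  46.4   8. ] [array([400.,  79.,   8.]), array([443.,  72.,   8.]), array([434.,  13.,   8.]), array([390.,  22.,   8.])]
foot yaw -9.9
shift [ 0.0027 -0.0037  0.0869] turn 0.3
```

```bash
python3 -m handwheel '[[0.0015,-0.002,0.03,0.3],[0.0015,-0.002,0.06,0.3],[0.0015,-0.002,0.083,0.3],[0.0015,-0.002,0.087,0.3],[0.0015,-0.002,0.087,0.3]]' 0.4 30 && python3 -m handwheel '[[0,0,0,0],[0,0,0,0],[0,0,0,0],[0,0,0,0],[0,0,0,0]]' 1 30 && python3 -m handwheel '[[0,0,0,0],[0,0,0,0],[0,0,0,0]]'
python3 - <<'E'
from h import *
print(tool([563,30,120]))
E
```

```text
clock: 16.62
eef_pos: [418.4, 48.5, 88.3]
eef_rot: [3.122, -0.0, 1.406]
wrist_force: [-0.2, 0.5, 0.2]
finger_gap: 56.8
clock: 17.25
eef_pos: [418.3, 48.4, 88.3]
eef_rot: [3.122, -0.0, 1.406]
wrist_force: [1.8, 0.7, 5.7]
finger_gap: 9.8
clock: 17.62
eef_pos: [418.4, 48.4, 88.3]
eef_rot: [3.122, -0.0, 1.406]
wrist_force: [0.3, 0.8, -0.4]
finger_gap: 10.1
[ 0.0055  0.1462 -0.0289]
```

```bash
python3 -m handwheel '[[0,0,-0.03,0],[0.001,0.03,-0.032,-3],[0.002,0.07,-0.032,-6],[0.004,0.11,-0.032,-9],[0.0055,0.146,-0.032,-12.1]]' && python3 -m handwheel '[[0,0,0,0],[0,0,0,0]]'
python3 - <<'E'
from h import *
print(tool([574.7,-238,119]))
E
```

```text
clock: 18.25
eef_pos: [563.7, 29.8, 122.7]
eef_rot: [3.123, 0.004, 1.619]
wrist_force: [0.1, -0.2, -2.3]
finger_gap: 10.3
clock: 18.5
eef_pos: [562.9, 29.9, 122.0]
eef_rot: [3.125, 0.004, 1.618]
wrist_force: [-0.4, -0.7, -1.8]
finger_gap: 10.1
[-0.2681 -0.0011  0.004 ]
```

```bash
python3 -m handwheel '[[-0.05,0,0,0],[-0.11,0,0,0],[-0.17,-0.001,0,0],[-0.23,-0.001,0,0],[-0.268,-0.001,0,0]]' && python3 -m handwheel '[[0,0,0,0],[0,0,0,0]]' ; python3 look.py w7
python3 - <<'E'
from h import *
print(tool([575.0,-238,94]))
im=cv2.imread("pics/w7.png"); g=cv2.cvtColor(im,cv2.COLOR_BGR2GRAY)
w=np.load("w7.npy",allow_pickle=True).item()
for v in (20,90,150):
    r=g[v-2:v+3].mean(0)[270:370]; e=np.gradient(cv2.GaussianBlur(r.reshape(1,-1),(5,1),0)[0]); a=e[15:45].argmin()+285; b=e[50:85].argmax()+320
    print(a,b,onz(w,"wrist",(a+b)/2,v,21).round(1))
E
```

```text
clock: 19.12
eef_pos: [573.7, -240.0, 123.1]
eef_rot: [3.125, 0.004, 1.617]
wrist_force: [0.8, 1.3, -1.7]
finger_gap: 9.7
clock: 19.38
eef_pos: [573.2, -239.2, 123.2]
eef_rot: [3.125, 0.003, 1.616]
wrist_force: [0.1, 0.0, -2.3]
finger_gap: 9.9
[ 573.5 -238.8  123.3] [179.07   0.19  92.66]
[0.0008 0.0011 0.0293]
303 335 [566.5 -75.2  21. ]
303 336 [ 569.3 -129.    21. ]
303 336 [ 571.2 -173.1   21. ]
```

```bash
python3 -m handwheel '[[0,0.001,0.01,0],[0,0.001,0.018,0],[0,0.001,0.024,0],[0,0.001,0.029,0],[0,0.001,0.029,0]]' && python3 -m handwheel '[[0.01,0,0,0],[0.025,0,0,0],[0.04,0,0,0],[0.06,0,0,0],[0.06,0,0,0]]' && python3 -m handwheel '[[0.04,0,0,0],[0.08,0,0,0],[0.12,0,0,0],[0.15,0,0,0],[0.15,0,0,0]]'
cat > ry.py <<'E'
import sys; from h import *
p=np.radians(2.7);s=read_state();y=np.array([-np.sin(p),np.cos(p)])@(s["eef_pos"][:2]-[563.5,0]);x=np.array([np.cos(p),np.sin(p)])@(s["eef_pos"][:2]-[563.5,0])
print("rail x,y",x.round(1),y.round(1),"to go",(float(sys.argv[1])-y).round(1))
E
python3 ry.py 69
```

```text
clock: 20.05
eef_pos: [574.8, -238.8, 93.8]
eef_rot: [3.126, 0.003, 1.617]
wrist_force: [0.0, 0.3, -1.2]
finger_gap: 9.9
clock: 20.68
eef_pos: [572.1, -177.0, 93.8]
eef_rot: [3.126, 0.003, 1.619]
wrist_force: [-0.3, -0.8, -1.4]
finger_gap: 10.0
clock: 21.3
eef_pos: [564.9, -25.6, 93.6]
eef_rot: [3.126, 0.003, 1.621]
wrist_force: [-1.0, -0.9, -1.1]
finger_gap: 10.1
rail x,y 0.1 -25.6 to go 94.6
```

```bash
python3 -m handwheel '[[0.04,0,0,0],[0.08,0,0,0],[0.0945,0,0,0],[0.0945,0,0.0015,0],[0.0945,0,0.0015,0]]' && python3 ry.py 69 && python3 -m handwheel '[[0,0,0,0],[0,0,0,0],[0,0,0,0],[0,0,0,0]]' 0.5 && python3 -m handwheel '[[0,0,-0.04,0],[0,0,-0.09,0],[0,0,-0.1,0]]' 0.4
python3 - <<'E'
from h import *
print(tool([437,-176,175]))
E
```

```text
clock: 21.92
eef_pos: [560.5, 67.9, 92.2]
eef_rot: [3.125, 0.002, 1.62]
wrist_force: [-1.9, 3.9, 3.4]
finger_gap: 9.4
rail x,y 0.2 68.0 to go 1.0
clock: 22.42
eef_pos: [560.5, 67.7, 92.2]
eef_rot: [3.125, 0.002, 1.62]
wrist_force: [-0.2, -0.7, -0.3]
finger_gap: 45.4
clock: 22.8
eef_pos: [559.9, 68.0, 195.5]
eef_rot: [3.12, 0.002, 1.62]
wrist_force: [-0.0, 0.4, 0.1]
finger_gap: 56.9
[-0.2375 -0.1352  0.0181]
```

```bash
python3 -m handwheel '[[-0.045,-0.025,0,-5],[-0.095,-0.055,0.0,-10],[-0.145,-0.085,0.0,-15],[-0.195,-0.115,0.01,-20],[-0.2375,-0.135,0.018,-22]]'  && python3 -m handwheel '[[0,0,0,0],[0,0,0,0]]'; python3 look.py w8
```

```text
clock: 23.42
eef_pos: [435.8, -177.4, 174.3]
eef_rot: [3.123, 0.01, 2.006]
wrist_force: [0.6, -0.3, -0.1]
finger_gap: 56.6
clock: 23.68
eef_pos: [435.8, -177.0, 174.0]
eef_rot: [3.123, 0.009, 2.005]
wrist_force: [0.9, 0.4, -0.2]
finger_gap: 56.5
[ 436.1 -176.7  174.1] [178.93   0.55 114.95]
```

View pics/w8.png

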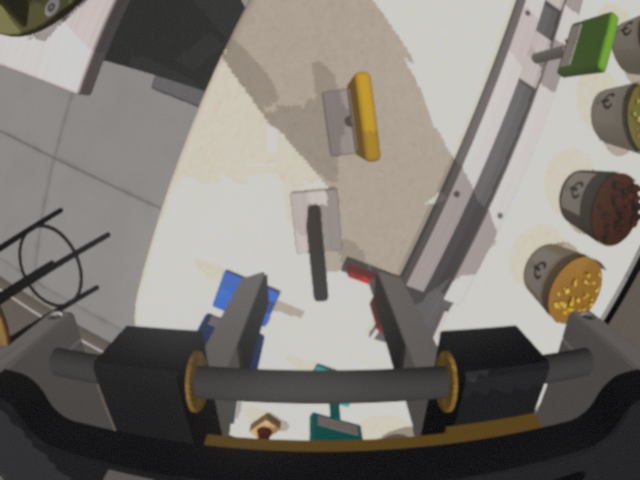

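The black plate's top runs from (314,214) to (320,299), with its foot corners at (291,191), (337,187), (342,250) and (296,254).

```bash
python3 flag.py w8 314.5 214 320.5 299 291 191 337 187 342 250 296 254
```

```text
plate [ 434.8 -178.1  120. ] yaw 28.4 len 58.1
foot [ 436.2 -181.1    8. ] [array([ 403., -165.,    8.]), array([ 440., -144.,    8.]), array([ 470., -197.,    8.]), array([ 432., -219.,    8.])]
foot yaw 29.0
shift [ 0.0001 -0.0034  0.0861] turn -3.5
```

```bash
python3 -m handwheel '[[-0.002,-0.002,0.03,-3.7],[-0.002,-0.002,0.06,-3.7],[-0.002,-0.002,0.083,-3.7],[-0.002,-0.002,0.086,-3.7],[-0.002,-0.002,0.086,-3.7]]' 0.4 30 && python3 -m handwheel '[[0,0,0,0],[0,0,0,0],[0,0,0,0],[0,0,0,0],[0,0,0,0]]' 1 30 && python3 -m handwheel '[[0,0,0,0],[0,0,0,0],[0,0,0,0]]'
python3 - <<'E'
from h import *
print(tool([569,-100,120]))
E
```

```text
clock: 24.35
eef_pos: [437.5, -178.9, 88.8]
eef_rot: [3.123, 0.011, 2.072]
wrist_force: [0.6, 0.3, 0.6]
finger_gap: 56.2
clock: 24.98
eef_pos: [437.4, -179.0, 88.8]
eef_rot: [3.123, 0.011, 2.072]
wrist_force: [0.7, -1.2, 7.9]
finger_gap: 9.8
clock: 25.35
eef_pos: [437.5, -179.0, 88.9]
eef_rot: [3.123, 0.011, 2.072]
wrist_force: [-1.1, 0.8, 1.8]
finger_gap: 10.0
[ 0.0058  0.1539 -0.0284]
```

```bash
python3 -m handwheel '[[0,0,-0.031,0],[0.001,0.03,-0.032,6],[0.002,0.07,-0.032,13],[0.004,0.11,-0.032,20],[0.0055,0.153,-0.032,26]]' && python3 -m handwheel '[[0,0,0,0],[0,0,0,0]]'
python3 - <<'E'
from h import *
print(tool([574.7,-239,119]))
E
```

```text
clock: 25.98
eef_pos: [569.1, -100.0, 123.2]
eef_rot: [3.121, 0.002, 1.614]
wrist_force: [-0.4, -0.3, -1.9]
finger_gap: 10.1
clock: 26.22
eef_pos: [568.4, -100.1, 122.6]
eef_rot: [3.122, 0.002, 1.615]
wrist_force: [-1.8, 0.1, -1.9]
finger_gap: 9.7
[-0.1391  0.      0.0038]
```

```bash
python3 -m handwheel '[[-0.05,0,0,0],[-0.1,0,0,0],[-0.139,0,0,0],[-0.139,0,0,0],[-0.139,0,0,0]]' ; python3 look.py w9
python3 - <<'E'
from h import *
print(tool([574.8,-238,94.5]))
im=cv2.imread("pics/w9.png"); g=cv2.cvtColor(im,cv2.COLOR_BGR2GRAY)
w=np.load("w9.npy",allow_pickle=True).item()
for v in (20,90,150):
    r=g[v-2:v+3].mean(0)[270:370]; e=np.gradient(cv2.GaussianBlur(r.reshape(1,-1),(5,1),0)[0]); a=e[15:45].argmin()+285; b=e[50:85].argmax()+320
    print(a,b,onz(w,"wrist",(a+b)/2,v,21).round(1))
E
```

```text
clock: 26.85
eef_pos: [573.9, -238.8, 122.7]
eef_rot: [3.123, 0.001, 1.615]
wrist_force: [1.1, 1.2, -1.8]
finger_gap: 9.9
[ 574.2 -238.3  122.8] [1.7891e+02 9.0000e-02 9.2570e+01]
[0.0003 0.0001 0.0284]
301 334 [566.7 -74.7  21. ]
301 334 [ 568.9 -128.5   21. ]
302 334 [ 571.1 -172.6   21. ]
```

View pics/w9.png

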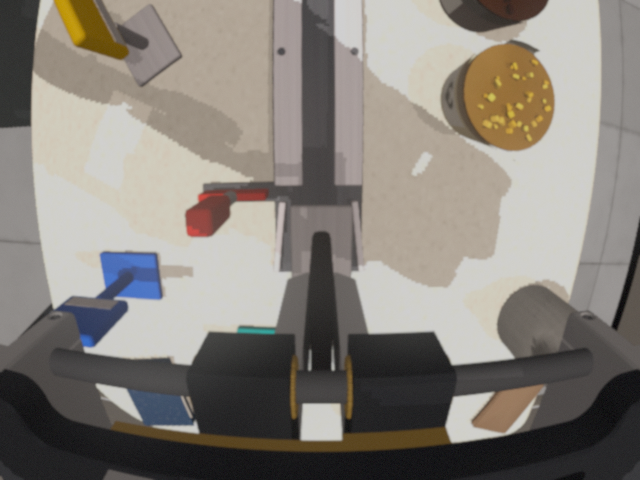

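Black is held square at (320,240), the gate is open at (205,215) and the mouth is clear. Inserting it.

```bash
python3 -m handwheel '[[0,0.0003,0.01,-0.1],[0,0.0003,0.018,-0.1],[0,0.0003,0.024,-0.1],[0,0.0003,0.0285,-0.1],[0,0.0003,0.0285,-0.1]]' && python3 -m handwheel '[[0.01,0,0,0],[0.025,0,0,0],[0.04,0,0,0],[0.06,0,0,0],[0.06,0,0,0]]' && python3 -m handwheel '[[0.04,0,0,0],[0.08,0,0,0],[0.12,0,0,0],[0.12,0,0,0]]'; python3 ry.py -37
```

```text
clock: 27.52
eef_pos: [574.9, -238.2, 94.0]
eef_rot: [3.123, 0.001, 1.617]
wrist_force: [1.0, 0.4, -1.7]
finger_gap: 9.9
clock: 28.15
eef_pos: [572.0, -176.5, 94.0]
eef_rot: [3.124, 0.001, 1.619]
wrist_force: [-1.4, 1.2, -1.9]
finger_gap: 10.0
clock: 28.65
eef_pos: [566.2, -54.6, 94.0]
eef_rot: [3.124, 0.0, 1.622]
wrist_force: [-1.0, -0.4, -1.5]
finger_gap: 9.8
rail x,y 0.1 -54.6 to go 17.6
```

```bash
python3 -m handwheel '[[0.01,0,0,0],[0.0175,0,0,0],[0.0175,0,0,0],[0.0175,0,0.0015,0],[0.0175,0,0.0015,0]]' && python3 ry.py -37 && python3 -m handwheel '[[0,0,0,0],[0,0,0,0],[0,0,0,0],[0,0,0,0]]' 0.5 && python3 -m handwheel '[[0,0,-0.04,0],[0,0,-0.09,0],[0,0,-0.1,0]]' 0.4
python3 - <<'E'
from h import *
w=np.load("w8.npy",allow_pickle=True).item()
A=onz(w,"wrist",361,74,120);B=onz(w,"wrist",374,158,120);print(A,B);print(tool([425.5,-79,175]))
E
```

```text
clock: 29.28
eef_pos: [565.4, -37.3, 92.9]
eef_rot: [3.123, 0.0, 1.622]
wrist_force: [-2.8, 1.3, 3.6]
finger_gap: 9.5
rail x,y 0.2 -37.4 to go 0.4
clock: 29.78
eef_pos: [565.5, -37.4, 92.9]
eef_rot: [3.123, 0.0, 1.622]
wrist_force: [0.5, 0.8, -0.6]
finger_gap: 45.2
clock: 30.15
eef_pos: [564.7, -37.6, 196.2]
eef_rot: [3.118, 0.001, 1.622]
wrist_force: [0.3, -0.1, -1.2]
finger_gap: 56.1
[410.14275612 -62.83218227 120.        ] [ 439.12501523 -105.74330212  120.        ]
[-0.0342 -0.1416  0.0179]
```

```bash
python3 -m handwheel '[[-0.008,-0.035,0,-8],[-0.016,-0.07,0.0,-16],[-0.024,-0.105,0.01,-24],[-0.034,-0.1416,0.018,-30],[-0.034,-0.1416,0.018,-30]]' ; python3 look.py w10
```

```text
clock: 30.78
eef_pos: [423.7, -79.0, 174.0]
eef_rot: [3.123, 0.012, 2.145]
wrist_force: [0.7, 0.2, 0.4]
finger_gap: 56.3
[425.1 -78.9 174.7] [178.87   0.73 122.81]
```

View pics/w10.png

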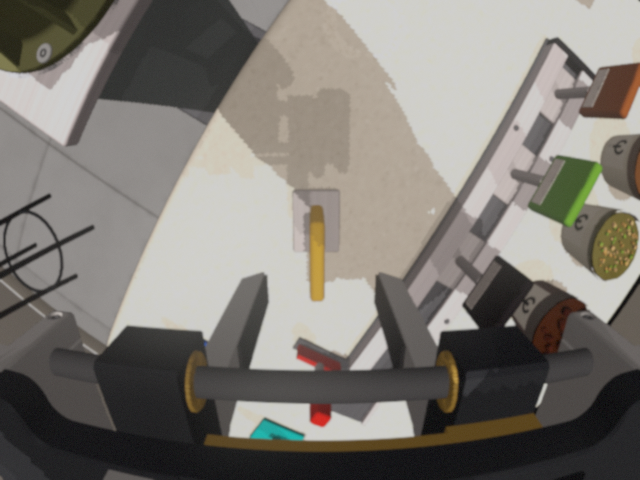

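Three flags stand in the rail at (605,90), (565,190) and (495,290). The yellow plate's top runs from (316,213) to (318,300), with its foot corners at (293,190), (339,189), (340,251) and (294,252).

```bash
python3 flag.py w10 316.5 214 318 300 293 190 339 189 340 251 294 252
```

```text
plate [422.8 -80.9 120. ] yaw 33.5 len 58.8
foot [424.8 -83.4   8. ] [array([391., -70.,   8.]), array([426., -47.,   8.]), array([460., -96.,   8.]), array([ 423., -121.,    8.])]
foot yaw 33.5
shift [ 0.0007 -0.0047  0.0866] turn -0.7
```

```bash
python3 -m handwheel '[[-0.002,-0.003,0.03,-0.7],[-0.002,-0.003,0.06,-0.7],[-0.002,-0.003,0.083,-0.7],[-0.002,-0.003,0.0865,-0.7],[-0.002,-0.003,0.0865,-0.7]]' 0.4 30 && python3 -m handwheel '[[0,0,0,0],[0,0,0,0],[0,0,0,0],[0,0,0,0],[0,0,0,0]]' 1 30 && python3 -m handwheel '[[0,0,0,0],[0,0,0,0],[0,0,0,0]]'
python3 - <<'E'
from h import *
print(tool([570,-130,120]),tool([520,-60,120]))
E
```

```text
clock: 31.45
eef_pos: [426.2, -82.1, 88.6]
eef_rot: [3.122, 0.013, 2.155]
wrist_force: [0.8, -0.3, 0.7]
finger_gap: 56.3
clock: 32.08
eef_pos: [426.1, -82.2, 88.6]
eef_rot: [3.122, 0.013, 2.155]
wrist_force: [-1.0, 1.8, 8.0]
finger_gap: 10.0
clock: 32.45
eef_pos: [426.2, -82.2, 88.7]
eef_rot: [3.122, 0.013, 2.155]
wrist_force: [0.2, 0.8, 2.0]
finger_gap: 9.7
[-0.1196  0.0941 -0.0279] [-0.0337  0.091  -0.0291]
```

```bash
python3 -m handwheel '[[0,0,-0.031,0],[-0.03,0.024,-0.032,7],[-0.06,0.047,-0.032,15],[-0.09,0.07,-0.032,23],[-0.1196,0.0941,-0.032,30.8]]' && python3 -m handwheel '[[0,0,0,0],[0,0,0,0]]'
python3 - <<'E'
from h import *
print(tool([574.9,-239,119]))
E
```

```text
clock: 33.08
eef_pos: [570.7, -130.3, 123.5]
eef_rot: [3.119, 0.001, 1.613]
wrist_force: [-0.2, -0.3, -2.5]
finger_gap: 10.2
clock: 33.33
eef_pos: [570.0, -130.1, 122.8]
eef_rot: [3.121, 0.0, 1.615]
wrist_force: [-1.0, 0.0, -3.1]
finger_gap: 9.4
[-0.109   0.      0.0038]
```

```bash
python3 -m handwheel '[[-0.05,0,0,0],[-0.1,0,0,0],[-0.109,0,0,0],[-0.109,0,0,0],[-0.109,0,0,0]]' ; python3 look.py w11
python3 - <<'E'
from h import *
print(tool([574.9,-238,94.3]))
im=cv2.imread("pics/w11.png"); g=cv2.cvtColor(im,cv2.COLOR_BGR2GRAY)
w=np.load("w11.npy",allow_pickle=True).item()
for v in (90,150):
    r=g[v-2:v+3].mean(0)[270:370]; e=np.gradient(cv2.GaussianBlur(r.reshape(1,-1),(5,1),0)[0]); a=e[15:45].argmin()+285; b=e[50:85].argmax()+320
    print(a,b,onz(w,"wrist",(a+b)/2,v,21).round(1))
E
```

```text
clock: 33.95
eef_pos: [574.6, -237.7, 122.8]
eef_rot: [3.121, 0.0, 1.616]
wrist_force: [-1.4, 0.1, -2.6]
finger_gap: 9.6
[ 574.7 -237.8  122.9] [1.788e+02 1.000e-02 9.259e+01]
[-0.0003 -0.0005  0.0286]
300 333 [ 569.  -127.3   21. ]
301 333 [ 571.3 -171.4   21. ]
```

```bash
python3 -m handwheel '[[0,0,0.01,-0.1],[0,0,0.018,-0.1],[0,0,0.024,-0.1],[0,0,0.0285,-0.1],[0,0,0.0285,-0.1]]' && python3 -m handwheel '[[0.01,0,0,0],[0.025,0,0,0],[0.04,0,0,0],[0.06,0,0,0],[0.06,0,0,0]]' && python3 -m handwheel '[[0.015,0,0,0],[0.03,0,0,0],[0.03,0,0,0]]'; python3 ry.py -129
```

```text
clock: 34.62
eef_pos: [575.2, -237.7, 94.0]
eef_rot: [3.121, -0.0, 1.618]
wrist_force: [-0.3, -0.2, -1.9]
finger_gap: 9.7
clock: 35.25
eef_pos: [572.2, -176.3, 94.7]
eef_rot: [3.122, -0.001, 1.619]
wrist_force: [-4.1, 3.1, 6.2]
finger_gap: 10.2
clock: 35.62
eef_pos: [570.7, -148.4, 93.0]
eef_rot: [3.122, 0.003, 1.618]
wrist_force: [7.9, -17.9, -20.6]
finger_gap: 9.8
rail x,y 0.2 -148.6 to go 19.6
```

Forces of about 20 N: something is catching, perhaps the grip slackening. I'll look.

```bash
python3 look.py w12
python3 - <<'E'
from h import *
print(read_state()["wrist_force"],read_state()["moment"])
s=cams.camera("scene")[:,:,::-1]; cv2.imwrite("pics/s12.png",s)
a=cv2.imread("pics/w12.png"); b=cv2.resize(s[215:325,300:430],(650,550),interpolation=cv2.INTER_CUBIC)
c=np.zeros((600,800,3),np.uint8); c[:300,:400]=cv2.resize(a,(400,300)); c[:,400:]=0
b=cv2.resize(s[215:325,330:430],(400,440),interpolation=cv2.INTER_CUBIC); c[:440,400:]=b
t=cams.camera("top")[:,:,::-1]; c[300:560,:400]=cv2.resize(t[215:280,345:445],(400,260),interpolation=cv2.INTER_CUBIC)
cv2.imwrite("pics/m12.png",c)
E
```

```text
[ 570.7 -148.5   93.2] [1.7886e+02 1.3000e-01 9.2710e+01]
[  7.85080187 -18.3564719  -20.21776151] [-3.07408141 -1.11932883 -0.13588059]
```

View pics/m12.png

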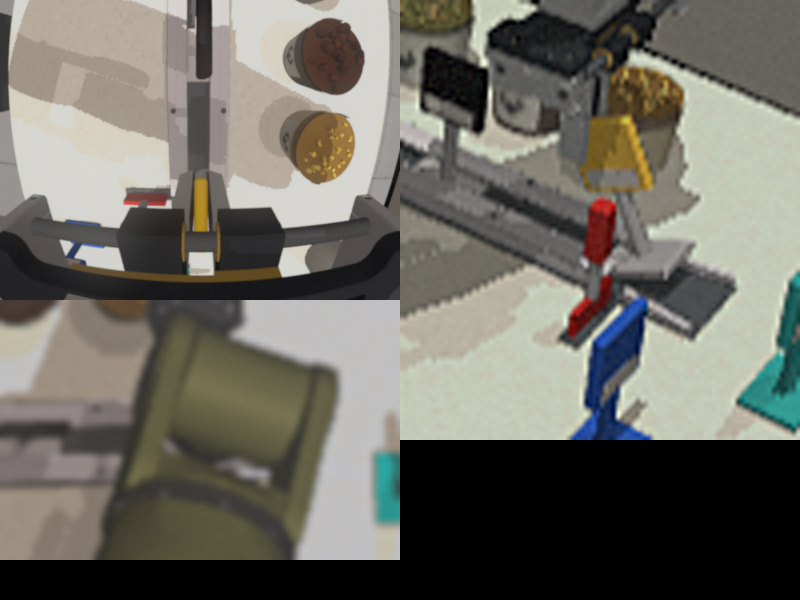

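The grip slackened: the flag swung in the jaws. Its plate is at (617,155) in the right panel, with the foot at (655,258) lagging behind, outside the mouth. I'll back out onto the landing, let it settle upright, and grip it again.

```bash
python3 -m handwheel '[[-0.008,0,-0.001,0],[-0.02,0,-0.003,0],[-0.035,0,-0.004,0],[-0.05,0,-0.004,0],[-0.06,0,-0.004,0]]'; python3 look.py w13
python3 - <<'E'
from h import *
s=cams.camera("scene")[:,:,::-1]; a=cv2.imread("pics/w13.png")
c=np.zeros((440,800,3),np.uint8); c[:300,:400]=cv2.resize(a,(400,300))
c[:440,400:]=cv2.resize(s[225:335,340:440],(400,440),interpolation=cv2.INTER_CUBIC); cv2.imwrite("pics/m13.png",c)
E
```

```text
clock: 36.4
eef_pos: [573.5, -209.0, 97.4]
eef_rot: [3.122, 0.001, 1.618]
wrist_force: [-2.3, 3.3, 3.1]
finger_gap: 10.0
[ 573.5 -210.    97.5] [1.7884e+02 1.2000e-01 9.2650e+01]
```

View pics/m13.png

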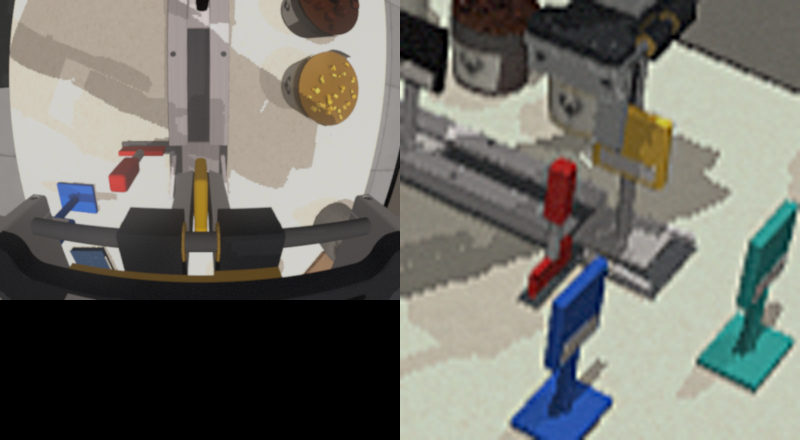

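Viewed picture 15 of 16. The flag has swung back close to upright, with its stem at (625,215) on the landing. I'll release it, rise, and locate the yellow plate numerically.

```bash
python3 -m handwheel '[[0,0,0.0,0],[0,0,0.0,0],[0,0,0,0],[0,0,0,0],[0,0,0,0]]' 0.4 && python3 -m handwheel '[[0,0,-0.03,0],[0,0,-0.06,0],[0,0,-0.08,0],[0,0,-0.08,0]]' 0.4 ; python3 look.py w14
cat > ym.py <<'E'
import sys; from h import *
n=sys.argv[1];z=float(sys.argv[2]); w=np.load(n+".npy",allow_pickle=True).item(); im=cv2.imread(f"pics/{n}.png"); hs=cv2.cvtColor(im,cv2.COLOR_BGR2HSV)
m=cv2.inRange(hs,(20,130,60),(32,255,255)); m[:,:265]=0; m[:,375:]=0
k,l,st,ce=cv2.connectedComponentsWithStats(m); i=1+st[1:,4].argmax(); print(st[i],ce[i].round(1))
ys,xs=np.where(l==i); 
for v in range(ys.min(),ys.max()+1,8): r=xs[ys==v]; print(v,r.min(),r.max(),hs[v,int(r.mean())],end="; ")
vb=ys.max(); ub=xs[ys>vb-6].mean(); B=onz(w,"wrist",ub,vb+.5,z); ut=xs[ys<ys.min()+6].mean()
print("\n-y end",B.round(1),"col top/bot",ut.round(1),ub.round(1),"centre y",(B[1]+28).round(1))
E
echo; python3 ym.py w10 120; python3 ym.py w14 124
```

```text
clock: 37.12
eef_pos: [573.6, -209.5, 97.5]
eef_rot: [3.121, 0.003, 1.617]
wrist_force: [-0.6, -0.1, -0.4]
finger_gap: 54.6
clock: 37.62
eef_pos: [572.5, -209.5, 178.8]
eef_rot: [3.119, 0.004, 1.617]
wrist_force: [0.4, 0.8, -1.2]
finger_gap: 56.3
[ 572.  -209.3  177.4] [1.788e+02 1.700e-01 9.266e+01]

[311 220  13  80 966] [316.8 259.8]
220 314 317 [ 19 134 131]; 228 311 323 [ 21 163 172]; 236 311 323 [ 21 162 172]; 244 311 322 [ 21 169 190]; 252 311 323 [ 22 170 195]; 260 311 323 [ 22 169 195]; 268 311 323 [ 22 168 194]; 276 311 323 [ 21 166 193]; 284 311 322 [ 21 162 194]; 292 311 322 [ 21 163 193]; 
-y end [ 438.2 -105.4  120. ] col top/bot 316.5 316.9 centre y -77.4
[317 241  13  77 938] [322.9 279.9]
241 320 320 [ 20 150 122]; 249 317 328 [ 21 171 167]; 257 317 329 [ 21 173 165]; 265 317 329 [ 21 162 168]; 273 317 329 [ 21 163 167]; 281 317 328 [ 21 167 189]; 289 317 328 [ 21 169 189]; 297 317 329 [ 24 167 191]; 305 317 329 [ 29 170 202]; 313 317 329 [ 29 172 202]; 
-y end [ 577.4 -253.   124. ] col top/bot 322.7 323.1 centre y -225.0
```

```bash
python3 -m handwheel '[[-0.016,0.0018,0.03,0],[-0.016,0.0018,0.06,0],[-0.016,0.0018,0.082,0],[-0.016,0.0018,0.085,0],[-0.016,0.0018,0.085,0]]' 0.4 30 && python3 -m handwheel '[[0,0,0,0],[0,0,0,0],[0,0,0,0],[0,0,0,0],[0,0,0,0]]' 1 40 && python3 -m handwheel '[[0,0,0,0],[0,0,0,0],[0,0,-0.0015,0],[0,0,-0.0015,0]]' && python3 ry.py -129
```

```text
clock: 38.3
eef_pos: [576.4, -225.4, 92.5]
eef_rot: [3.121, 0.003, 1.617]
wrist_force: [-0.4, -0.6, 0.2]
finger_gap: 56.3
clock: 38.92
eef_pos: [576.3, -225.4, 92.5]
eef_rot: [3.121, 0.003, 1.617]
wrist_force: [-9.5, -0.7, 10.9]
finger_gap: 10.0
clock: 39.42
eef_pos: [575.8, -225.6, 93.7]
eef_rot: [3.122, 0.003, 1.617]
wrist_force: [-3.0, -2.0, -2.9]
finger_gap: 9.9
rail x,y 1.6 -225.9 to go 96.9
```

```bash
python3 -m handwheel '[[0,-0.0008,0,0],[0.008,-0.0013,0,0],[0.02,-0.0013,0,0],[0.03,-0.0013,0,0],[0.03,-0.0013,0,0]]' && python3 -m handwheel '[[0.015,0,0,0],[0.03,0,0,0],[0.03,0,0,0]]' ; python3 ry.py -129
```

```text
clock: 40.05
eef_pos: [573.1, -195.6, 94.7]
eef_rot: [3.122, 0.004, 1.618]
wrist_force: [-5.1, -2.3, 8.2]
finger_gap: 9.3
clock: 40.42
eef_pos: [572.0, -167.5, 94.6]
eef_rot: [3.121, 0.009, 1.618]
wrist_force: [4.7, -19.5, -8.1]
finger_gap: 9.7
rail x,y 0.6 -167.8 to go 38.8
```

Resistance again. I'll use my last view as a composite of the scene and wrist crops.

```bash
python3 look.py w15
python3 - <<'E'
from h import *
s=cams.camera("scene")[:,:,::-1]; cv2.imwrite("pics/s15.png",s); a=cv2.imread("pics/w15.png")
c=np.zeros((600,800,3),np.uint8); c[:280,:400]=cv2.resize(a[120:400,120:520],(400,280),interpolation=cv2.INTER_CUBIC)
c[280:600,:400]=cv2.resize(s[225:305,330:430],(400,320),interpolation=cv2.INTER_CUBIC)
c[:,400:]=cv2.resize(s[248:308,365:405],(400,600),interpolation=cv2.INTER_CUBIC)
cv2.imwrite("pics/m15.png",c)
E
python3 ym.py w15 124 | tail -1
```

```text
[ 572.  -167.7   94.6] [178.8    0.46  92.66]
-y end [ 572.6 -193.8  124. ] col top/bot 320.9 320.6 centre y -165.8
```

View pics/m15.png

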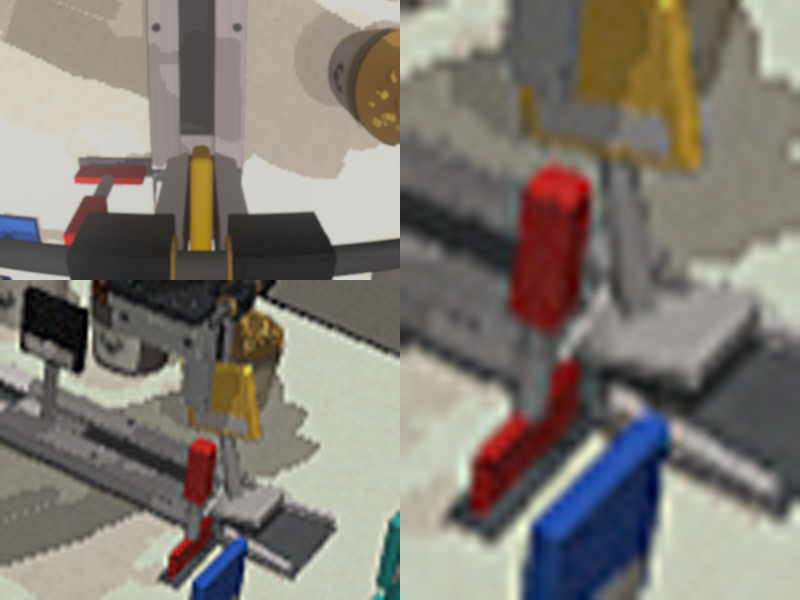

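Viewed picture 16 of 16. The plate has gone forward, but the foot at (680,335) in the right panel is held at the mouth, so the flag tilts. I'll work out where the foot is from its pixels.

Run:
```python
from h import *
s=cams.get_calibration("scene"); p=np.radians(2.7); nx=np.array([np.cos(p),np.sin(p)]); ty=np.array([-np.sin(p),np.cos(p)])
W=lambda x,y,z:np.array([*(np.array([563.5,0])+x*nx+y*ty),z])
pan=lambda X:(lambda q:((q[0]-365)*10+400,(q[1]-248)*10))(proj(s,"scene",X))
f=lambda *a:tuple(int(v) for v in pan(W(*a)))
print("landing outer corners",f(-31,-275,4),f(31,-275,4),"guide top near/mouth",f(-31,-275,12),f(-24.5,-200,12))
print("lip top at mouth",f(-37,-200,21),f(-12,-200,21))
print("pull top open",f(-65,-207,109),"plate right lower",f(-39,-207,4),"left lower",f(-91,-207,4))
for yc in (-205,-215,-225,-235):
  for z in (8,12,20): print(yc,z,"back near",f(-22,yc-30,z),"back far",f(22,yc-30,z),"front near",f(-22,yc+30,z),"front far",f(22,yc+30,z))
# gate via wrist w9 & w15
for n,uv in [("w9",(268,196)),("w15",(120+147,120+165))]:
    w=np.load(n+".npy",allow_pickle=True).item(); X=onz(w,"wrist",*uv,40)[:2]-[563.5,0]; print(n,(nx@X).round(1),(ty@X).round(1))
```

```text
landing outer corners (790, 504) (888, 391) guide top near/mouth (794, 483) (573, 363)
lip top at mouth (555, 362) (598, 318)
pull top open (560, 179) plate right lower (566, 420) left lower (475, 517)
-205 8 back near (682, 419) back far (753, 341) front near (502, 335) front far (576, 261)
-205 12 back near (683, 408) back far (755, 330) front near (503, 325) front far (577, 250)
-205 20 back near (687, 387) back far (759, 310) front near (506, 304) front far (580, 230)
-215 8 back near (713, 433) back far (784, 355) front near (531, 349) front far (605, 274)
-215 12 back near (714, 423) back far (786, 344) front near (533, 338) front far (606, 263)
-215 20 back near (718, 401) back far (789, 323) front near (536, 317) front far (609, 243)
-225 8 back near (744, 447) back far (814, 368) front near (561, 362) front far (634, 287)
-225 12 back near (745, 437) back far (816, 358) front near (562, 352) front far (636, 277)
-225 20 back near (749, 416) back far (820, 337) front near (565, 331) front far (639, 256)
-235 8 back near (775, 462) back far (845, 382) front near (591, 376) front far (664, 300)
-235 12 back near (777, 451) back far (847, 372) front near (592, 366) front far (665, 290)
-235 20 back near (780, 430) back far (851, 351) front near (595, 345) front far (668, 269)
w9 -35.6 -203.2
w15 -33.8 -187.0
```

The foot's back edge is raised to about 20 mm with its front inside the mouth, so the flag pivots in the jaws under drag and wedges. I'll back out, settle it, then grip lower, harder and better centred.

```bash
python3 -m handwheel '[[-0.008,0,0,0],[-0.02,0,-0.001,0],[-0.035,0,-0.001,0],[-0.045,0,-0.001,0],[-0.055,0,-0.001,0]]';  python3 -m handwheel '[[-0.01,0,0,0],[-0.015,0,0,0],[-0.015,0,0,0]]'; python3 -m handwheel '[[0,0,0.0,0],[0,0,0.0,0],[0,0,0,0],[0,0,0,0],[0,0,0,0]]' 0.4 && python3 -m handwheel '[[0,0,-0.03,0],[0,0,-0.06,0],[0,0,-0.08,0],[0,0,-0.08,0]]' 0.4 ; python3 look.py w16
python3 ym.py w16 124; python3 ry.py 0
```

```text
clock: 41.15
eef_pos: [574.8, -223.4, 96.1]
eef_rot: [3.12, 0.008, 1.617]
wrist_force: [-0.4, -0.4, -2.5]
finger_gap: 9.7
clock: 41.52
eef_pos: [575.4, -238.6, 96.1]
eef_rot: [3.12, 0.008, 1.617]
wrist_force: [0.6, 0.0, -1.7]
finger_gap: 10.0
clock: 42.15
eef_pos: [575.4, -238.7, 96.2]
eef_rot: [3.12, 0.008, 1.616]
wrist_force: [-1.0, 0.5, 0.1]
finger_gap: 55.3
clock: 42.65
eef_pos: [574.2, -238.3, 177.5]
eef_rot: [3.118, 0.009, 1.616]
wrist_force: [-0.3, -0.4, -0.6]
finger_gap: 56.7
[ 573.7 -238.1  176. ] [178.73   0.47  92.61]
[318 257  16  74 861] [325.3 293.9]
257 326 326 [ 20 144 133]; 265 318 329 [ 20 161 169]; 273 319 330 [ 21 167 176]; 281 319 330 [ 22 170 190]; 289 320 331 [ 21 167 191]; 297 320 331 [ 21 169 190]; 305 320 331 [ 30 170 203]; 313 320 332 [ 29 174 204]; 321 322 332 [ 29 179 202]; 329 323 332 [ 29 174 204]; 
-y end [ 582.5 -291.8  124. ] col top/bot 323.5 327.4 centre y -263.8
rail x,y -1.0 -238.3 to go 238.3
```

```bash
cat > sc.py <<'E'
import sys; from h import *
s=cams.get_calibration("scene"); im=cams.camera("scene")[:,:,::-1].copy(); cv2.imwrite("pics/%s.png"%sys.argv[1],im)
hs=cv2.cvtColor(im,cv2.COLOR_BGR2HSV); m=cv2.inRange(hs,(19,130,60),(33,255,255)); m[:235]=0; m[:,:330]=0; m[:,460:]=0
k,l,st,ce=cv2.connectedComponentsWithStats(m)
for i in range(1,k):
    if st[i,4]>15: print(st[i],ce[i].round(1), cv2.minAreaRect(np.argwhere(l==i)[:,::-1].astype(np.float32)))
p=np.radians(2.7); nx=np.array([np.cos(p),np.sin(p)]); ty=np.array([-np.sin(p),np.cos(p)])
for yc in map(float,sys.argv[3:]):
    z0=float(sys.argv[2]); c=np.array([563.5,0])+yc*ty
    q=np.array([proj(s,"scene",np.array([*(c+a*5*nx+b*28*ty),z0+h])) for a in(-1,1) for b in (-1,1) for h in (62,120)])
    print(yc,"pred bbox",q.min(0).round(1),q.max(0).round(1),"c",proj(s,"scene",np.array([*c,z0+91])).round(1))
E
python3 sc.py s16 4 -255 -264
python3 - <<'E'
import cv2,numpy as np
from h import *
im=cv2.imread("pics/w16.png"); hs=cv2.cvtColor(im,cv2.COLOR_BGR2HSV)
g=cv2.cvtColor(im,cv2.COLOR_BGR2GRAY)
for v in range(186,270,6): print(v,*[int(x) for x in g[v,270:380:4]])
E
```

```text
[381 235   8   8  19] [385.2 237.9] ((385.25, 237.75), (8.485280990600586, 3.535533905029297), 45.0)
[390 235   7   9  37] [392.9 238.8] ((393.0, 239.0), (8.0, 6.0), 90.0)
[402 255  21  23 264] [412.4 263.9] ((411.7000427246094, 265.8999938964844), (21.50348663330078, 17.708751678466797), 18.43494987487793)
-255.0 pred bbox [396.1 252.3] [418.7 278.1] c [407.1 265.2]
-264.0 pred bbox [398.9 253.5] [421.7 279.4] c [410.  266.4]
186 84 77 82 93 96 97 96 96 96 91 72 73 75 76 77 76 79 78 76 76 79 145 161 161 164 160 160 164
192 195 196 180 123 183 88 96 97 95 96 85 72 76 77 76 78 78 77 76 145 110 142 162 163 162 163 163 161
198 197 197 185 139 179 86 99 97 97 98 75 73 78 76 78 78 80 76 76 136 126 146 162 163 163 164 165 164
204 197 197 191 162 169 93 99 99 96 98 76 74 77 79 79 77 80 78 75 121 141 149 164 163 163 164 165 164
210 200 200 192 177 150 97 99 98 98 102 93 77 79 79 75 77 78 79 80 108 148 157 166 163 164 163 166 165
216 201 202 195 185 134 98 100 106 108 120 105 109 118 119 125 128 130 134 122 88 153 157 164 161 162 164 161 164
222 202 202 194 189 107 100 101 168 174 184 139 137
[... 162 characters left out ...]
165 165 164 164
234 202 201 191 187 90 101 100 147 173 168 135 139 134 128 136 143 140 141 134 82 141 159 167 166 164 199 197 169
240 202 202 193 191 97 102 102 142 174 167 123 115 99 99 98 140 140 142 140 83 128 153 162 188 201 202 201 202
246 202 203 194 181 97 103 104 123 174 174 174 158 99 102 98 134 140 141 142 88 116 158 167 190 202 202 202 202
252 202 202 202 198 195 191 189 183 174 175 187 179 101 101 101 166 173 141 142 158 164 166 164 173 202 202 202 202
258 202 202 202 202 202 201 200 192 173 173 180 183 108 116 119 138 154 142 142 159 166 165 167 180 201 202 202 202
264 202 203 203 202 201 202 202 194 174 175 185 185 127 135 135 133 183 143 144 159 170 169 172 201 202 203 202 202
```

Run:
```python
from h import *
w=np.load("w16.npy",allow_pickle=True).item(); p=np.radians(2.7); nx=np.array([np.cos(p),np.sin(p)]); ty=np.array([-np.sin(p),np.cos(p)])
def r(u,v,z): X=onz(w,"wrist",u,v,z); return X.round(1),(nx@(X[:2]-[563.5,0])).round(1),(ty@(X[:2]-[563.5,0])).round(1)
for n,a in {"footfrontL":(296,217,12),"footfrontR":(345,217,12),"land end":(300,250,4),"L264":(300.5,264,12),"platetop +y?":(324,265,124),"-y":(327.5,331,124),"stem":(322.5,240,12)}.items(): print(n,*r(*a))
```

```text
footfrontL [ 555.2 -238.7   12. ] -19.5 -238.1
footfrontR [ 600.7 -237.    12. ] 26.0 -238.5
land end [ 559.7 -273.5    4. ] -16.7 -273.0
L264 [ 560.7 -285.    12. ] -16.2 -284.5
platetop +y? [ 577.9 -243.1  124. ] 2.9 -243.5
-y [ 582.6 -292.2  124. ] 5.3 -292.7
stem [ 580.8 -260.1   12. ] 5.0 -260.6
```

```bash
python3 -m handwheel '[[-0.015,0.003,0.01,-1],[-0.028,0.0053,0.04,-2.9],[-0.028,0.0053,0.075,-2.9],[-0.028,0.0053,0.096,-2.9],[-0.028,0.0053,0.096,-2.9]]' 0.4 && python3 -m handwheel '[[0,0,0,0],[0,0,0,0],[0,0,0,0],[0,0,0,0],[0,0,0,0]]' 1 55 && python3 -m handwheel '[[0,0,0,0],[0,0,0,0]]' && python3 -m handwheel '[[0,0,-0.01,0],[0,0,-0.02,0],[0,0,-0.03,0],[0,0,-0.03,0]]' ; python3 ry.py -238
```

```text
clock: 43.38
eef_pos: [580.9, -266.5, 76.5]
eef_rot: [3.125, 0.006, 1.667]
wrist_force: [0.2, 0.2, 1.6]
finger_gap: 56.4
clock: 44.0
eef_pos: [580.9, -266.5, 76.7]
eef_rot: [3.125, 0.006, 1.667]
wrist_force: [-6.0, -2.1, 15.2]
finger_gap: 9.8
clock: 44.25
eef_pos: [580.7, -266.5, 76.8]
eef_rot: [3.126, 0.006, 1.667]
wrist_force: [-2.1, -0.0, 3.5]
finger_gap: 9.7
clock: 44.75
eef_pos: [580.7, -266.6, 108.0]
eef_rot: [3.124, 0.007, 1.667]
wrist_force: [0.6, 0.7, -1.9]
finger_gap: 10.3
rail x,y 4.6 -267.1 to go 29.1
```

```bash
python3 -m handwheel '[[0.012,-0.0015,0,1.4],[0.024,-0.003,0,2.8],[0.024,-0.003,0,2.8],[0.024,-0.003,0,2.8]]'; python3 look.py w17; python3 ry.py -240; python3 ym.py w17 151
python3 - <<'E'
from h import *
im=cv2.imread("pics/w17.png"); g=cv2.cvtColor(im,cv2.COLOR_BGR2GRAY)
for v in range(150,250,7): print(v,*[int(x) for x in g[v,264:384:4]])
E
```

```text
clock: 45.25
eef_pos: [575.4, -243.3, 107.7]
eef_rot: [3.124, 0.006, 1.619]
wrist_force: [-0.1, 1.0, -2.6]
finger_gap: 9.5
[ 575.4 -243.4  107.7] [178.97   0.36  92.74]
rail x,y 0.4 -243.7 to go 3.7
[ 308  237   27  134 2726] [321.  312.8]
237 318 326 [ 20 158 118]; 245 315 329 [ 20 166 117]; 253 314 329 [ 20 169 118]; 261 315 327 [ 20 166 120]; 269 315 330 [ 20 165 119]; 277 311 331 [ 20 175 144]; 285 309 333 [ 21 191 164]; 293 309 333 [ 22 190 164]; 301 309 333 [ 21 193 164]; 309 309 332 [ 22 193 164]; 317 309 333 [ 22 199 165]; 325 309 333 [ 22 198 165]; 333 309 333 [ 21 206 165]; 341 309 333 [ 21 201 165]; 349 309 332 [ 22 207 164]; 357 310 332 [ 22 207 163]; 365 309 331 [ 22 216 164]; 
-y end [ 575.3 -259.3  151. ] col top/bot 321.7 320.3 centre y -231.3
150 152 137 152 153 157 156 156 158 154 101 71 67 68 67 69 67 68 70 150 153 157 158 155 158 154 149 163 163 164 165
157 145 140 156 153 156 157 155 158 154 97 68 68 68 66 65 66 67 70 132 132 136 137 152 159 156 140 163 164 166 164
164 142 142 135 135 155 157 155 156 154 99 70 70 68 66 67 66 67 68 133 132 135 134 133 156 156 142 
[... 669 characters left out ...]
87 150 74 99 118 118 122 135 135 133 119 117 117 118 119 118 116 119 120 117 148 111 156 163 162 164 164
220 198 197 129 188 124 74 98 119 119 123 134 137 135 118 118 116 119 118 120 115 118 120 113 145 139 157 164 163 162 165
227 197 198 157 189 104 78 98 118 119 120 116 118 115 118 119 118 118 118 118 118 119 118 116 138 145 160 163 162 163 163
234 196 196 173 186 95 96 96 121 117 120 116 117 117 117 117 114 117 120 119 117 118 120 113 129 152 160 162 163 163 163
241 196 198 185 183 88 97 93 119 118 120 118 118 95 93 92 95 92 118 119 118 119 119 112 108 153 163 159 163 166 165
248 201 196 187 172 88 95 90 119 119 121 117 117 92 93 96 94 96 111 120 117 119 120 112 92 153 156 164 167 165 167
```

Run:
```python
from h import *
w=np.load("w17.npy",allow_pickle=True).item(); p=np.radians(2.7); nx=np.array([np.cos(p),np.sin(p)]); ty=np.array([-np.sin(p),np.cos(p)])
g=cv2.cvtColor(cv2.imread("pics/w17.png"),cv2.COLOR_BGR2GRAY).astype(float)
def ed(v,a,b,s): r=g[v-2:v+3].mean(0); e=s*np.gradient(r); i=e[a:b].argmax()+a; return i-.5*(e[i+1]-e[i-1])/(e[i+1]+e[i-1]-2*e[i])
def r(u,v,z): X=onz(w,"wrist",u,v,z); return (nx@(X[:2]-[563.5,0])).round(1),(ty@(X[:2]-[563.5,0])).round(1)
for v in (60,110,150,175): a,b=ed(v,292,310,-1),ed(v,326,345,1); print("slot",a.round(1),b.round(1),r((a+b)/2,v,21))
for v in (222,236,248): a,b=ed(v,280,296,1),0; print("footL",v,a.round(1),r(a,v,43))
for v in (216,225): print([int(x) for x in g[v,344:366]])
print("foot front",r(322,210,43),"stem",r(321.5,245,60),"plate end top",r(321,371,151),r(321,277,151))
```

```text
slot 299.6 334.5 (np.float64(-0.3), np.float64(-114.2))
slot 299.3 334.5 (np.float64(-0.4), np.float64(-149.4))
slot 299.6 334.2 (np.float64(-0.5), np.float64(-177.1))
slot 299.7 334.1 (np.float64(-0.6), np.float64(-194.5))
footL 222 287.8 (np.float64(-19.8), np.float64(-222.6))
footL 236 288.3 (np.float64(-19.7), np.float64(-232.1))
footL 248 288.8 (np.float64(-19.5), np.float64(-240.4))
[119, 119, 119, 119, 120, 118, 119, 117, 117, 114, 121, 134, 146, 151, 152, 145, 122, 102, 115, 145, 160, 164]
[119, 118, 119, 120, 119, 120, 119, 119, 116, 110, 110, 126, 141, 149, 153, 150, 142, 124, 126, 147, 161, 165]
foot front (np.float64(2.5), np.float64(-214.7)) stem (np.float64(1.9), np.float64(-233.0)) plate end top (np.float64(-0.1), np.float64(-259.8)) (np.float64(-0.1), np.float64(-216.8))
```

The foot sits about 2.7 mm too far +x of the slot because of a slight tool tilt, and that explains the jam. I'll correct it sideways and insert slowly.

```bash
python3 -m handwheel '[[0,-0.0027,0,0],[0,-0.0027,0.012,0],[0,-0.0027,0.022,0],[0,-0.0027,0.0285,0],[0,-0.0027,0.0285,0]]' && python3 ry.py 0 && python3 -m handwheel '[[0.01,0,0,0],[0.02,0,0,0],[0.03,0,0,0],[0.04,0,0,0],[0.04,0,0,0]]' ; python3 ry.py -129
```

```text
clock: 45.92
eef_pos: [573.0, -243.6, 78.4]
eef_rot: [3.125, 0.006, 1.619]
wrist_force: [-0.5, 0.2, -2.1]
finger_gap: 9.7
rail x,y -2.0 -243.7 to go 243.7
clock: 46.55
eef_pos: [571.1, -202.8, 78.3]
eef_rot: [3.125, 0.006, 1.62]
wrist_force: [-0.5, -0.3, -2.7]
finger_gap: 10.0
rail x,y -1.9 -202.9 to go 73.9
```

No forces this time, with the front at about -173, inside the mouth.

```bash
python3 -m handwheel '[[0.012,0,0,0],[0.025,0,0,0],[0.04,0,0,0],[0.04,0,0,0]]' && python3 -m handwheel '[[0.01,0,0,0],[0.02,0,0,0],[0.034,0,0,0],[0.034,0,0,0]]'; python3 ry.py -129; python3 look.py w18; python3 ym.py w18 124|tail -1
```

```text
clock: 47.05
eef_pos: [569.2, -161.6, 78.1]
eef_rot: [3.125, 0.006, 1.621]
wrist_force: [0.1, -0.6, -1.1]
finger_gap: 9.9
clock: 47.55
eef_pos: [567.5, -126.5, 77.9]
eef_rot: [3.125, 0.006, 1.622]
wrist_force: [0.4, -0.6, -2.1]
finger_gap: 9.6
rail x,y -2.0 -126.6 to go -2.4
[ 567.6 -127.2   78. ] [179.02   0.33  92.93]
-y end [ 567.6 -140.5  124. ] col top/bot 321.2 320.8 centre y -112.5
```

```bash
python3 -m handwheel '[[-0.001,0,0.001,0],[-0.001,0,0.0015,0],[-0.001,0,0.0015,0]]' && python3 -m handwheel '[[0,0,0,0],[0,0,0,0],[0,0,0,0],[0,0,0,0]]' 0.5 && python3 -m handwheel '[[0,0,-0.05,0],[0,0,-0.1,0],[0,0,-0.15,0],[0,0,-0.17,0],[0,0,-0.17,0]]' 0.4; python3 look.py w19; python3 sc.py s19 4 166.3 69 -37 -129
python3 - <<'E'
from h import *
print(tool([507,-208,180]))
im=cv2.imread("pics/w19.png"); hs=cv2.cvtColor(im,cv2.COLOR_BGR2HSV); w=np.load("w19.npy",allow_pickle=True).item()
p=np.radians(2.7); nx=np.array([np.cos(p),np.sin(p)]); ty=np.array([-np.sin(p),np.cos(p)])
for n,lo,hi in [("yellow",(18,130,60),(33,255,255)),("green",(38,80,40),(75,255,255)),("red",(0,150,60),(5,255,255)),("brown",(6,130,60),(14,255,255))]:
    m=cv2.inRange(hs,lo,hi); k,l,st,ce=cv2.connectedComponentsWithStats(m)
    for i in range(1,k):
        if st[i,4]>60: print(n,st[i],ce[i].round())
E
```

```text
clock: 47.98
eef_pos: [567.7, -128.5, 76.8]
eef_rot: [3.124, 0.006, 1.622]
wrist_force: [-2.1, -0.0, 4.0]
finger_gap: 9.5
clock: 48.48
eef_pos: [567.8, -128.5, 76.8]
eef_rot: [3.124, 0.006, 1.622]
wrist_force: [-0.3, 0.1, -0.3]
finger_gap: 45.3
clock: 49.1
eef_pos: [565.1, -127.7, 248.0]
eef_rot: [3.122, 0.007, 1.622]
wrist_force: [0.4, 0.1, -0.5]
finger_gap: 56.6
[ 564.7 -127.6  246.4] [179.     0.35  92.92]
[381 235   7   8  18] [385.2 238. ] ((385.31146240234375, 237.9262237548828), (7.8102498054504395, 4.097180366516113), 39.80556869506836)
[390 235   7   9  34] [392.8 238.7] ((393.0, 239.0), (8.0, 6.0), 90.0)
[360 237  18  23 234] [368.7 246.4] ((368.087646484375, 247.92784118652344), (21.82994270324707, 16.24553871154785), 23.962491989135742)
166.3 pred bbox [282.7 204.2] [298.1 226.3] c [290.4 215.3]
69.0 pred bbox [306.2 214.1] [322.7 236.9] c [314.3 225.5]
-37.0 pred bbox [333.3 225.6] [351.6 249.3] c [342.3 237.5]
-129.0 pred bbox [358.6 236.3] [378.5 260.9] c [368.4 248.6]
[-0.0771 -0.0625  0.0649]
yellow [318 189  10  72 698] [322. 225.]
yellow [442 223  10  18  74] [445. 232.]
yellow [437 351  22  62 697] [449. 382.]
yellow [184 358  21  55 441] [191. 392.]
yellow [ 204  413  338   39 4003] [389. 438.]
green [320   0  12  41 422] [326.  18.]
```

```bash
python3 -m handwheel '[[-0.035,-0.025,0.01,0],[-0.07,-0.055,0.03,0],[-0.0771,-0.0625,0.065,0],[-0.0771,-0.0625,0.065,0],[-0.0771,-0.0625,0.065,0]]' 0.4 20; python3 look.py w20
python3 - <<'E'
from h import *
im=cv2.imread("pics/w20.png"); hs=cv2.cvtColor(im,cv2.COLOR_BGR2HSV); w=np.load("w20.npy",allow_pickle=True).item()
m=cv2.inRange(hs,(0,150,60),(8,255,255))|cv2.inRange(hs,(172,150,60),(180,255,255)); k,l,st,ce=cv2.connectedComponentsWithStats(m)
for i in range(1,k):
    if st[i,4]>40: print(st[i],ce[i].round())
i=1+st[1:,4].argmax(); ys,xs=np.where(l==i); 
for v in range(ys.min(),ys.max(),5): print(v,xs[ys==v].min(),xs[ys==v].max(),hs[v,int(xs[ys==v].mean())])
b=ys.max(); print("bottom end top face",onz(w,"wrist",xs[ys>b-5].mean(),b,109))
E
```

```text
clock: 49.82
eef_pos: [507.6, -207.7, 180.6]
eef_rot: [3.125, 0.006, 1.622]
wrist_force: [0.4, -0.3, 0.3]
finger_gap: 56.8
[ 507.8 -207.6  180.9] [179.03   0.35  92.97]
[291 219  17   5  82] [299. 221.]
[325 219  21   6 106] [335. 221.]
[279 431  19   9  97] [287. 436.]
219 325 345 [  2 159 138]
bottom end top face [ 517.44033739 -189.29055035  109.        ]
```

Run:
```python
from h import *
im=cv2.imread("pics/w20.png"); hs=cv2.cvtColor(im,cv2.COLOR_BGR2HSV); w=np.load("w20.npy",allow_pickle=True).item()
m=cv2.inRange(hs,(0,110,30),(8,255,255))|cv2.inRange(hs,(170,110,30),(180,255,255)); m[:200]=0;m[300:]=0;m[:,:270]=0;m[:,370:]=0
for v in range(214,290,4): x=np.where(m[v])[0]; print(v,(x.min(),x.max(),len(x)) if len(x) else None,hs[v,319])
print(onz(w,"wrist",318.5,221,20),onz(w,"wrist",319,256,109))
```

```text
214 None [ 3 80 93]
218 (np.int64(291), np.int64(345), 45) [ 9 35 96]
222 (np.int64(290), np.int64(346), 46) [11 37 97]
226 (np.int64(313), np.int64(326), 14) [  2 113 102]
230 (np.int64(314), np.int64(326), 12) [  4 114 105]
234 (np.int64(313), np.int64(327), 12) [  3 110 104]
238 (np.int64(312), np.int64(327), 15) [  2 118 110]
242 (np.int64(310), np.int64(328), 19) [  1 140 137]
246 (np.int64(310), np.int64(328), 19) [  2 145 141]
250 (np.int64(310), np.int64(328), 19) [  1 140 140]
254 (np.int64(310), np.int64(328), 19) [  2 142 142]
258 (np.int64(312), np.int64(327), 16) [  1 131 150]
262 None [ 23  10 198]
266 None [ 30   9 201]
270 None [ 26   9 201]
274 None [ 30  10 201]
278 None [ 30   6 201]
282 None [ 24   6 201]
286 None [ 24   6 201]
[ 508.23011892 -209.36346489   20.        ] [ 507.85555161 -212.46411452  109.        ]
```

```bash
python3 -m handwheel '[[0,0,0.03,0],[0,0,0.06,0],[0,0,0.09,0],[0,0,0.095,0],[0,0,0.095,0]]' 0.4 && python3 -m handwheel '[[0,0,0,0],[0,0,0,0],[0,0,0,0],[0,0,0,0],[0,0,0,0]]' 1 25 && python3 -m handwheel '[[0,0.01,0,0],[0,0.025,0,0],[0,0.04,0,0],[0,0.055,0,0],[0,0.055,0,0]]' && python3 -m handwheel '[[0,0.003,0,0],[0,0.007,0,0],[0,0.01,0,0],[0,0.01,0,0]]' ; python3 ry.py 0
```

```text
clock: 50.5
eef_pos: [510.2, -208.1, 87.1]
eef_rot: [3.123, 0.007, 1.623]
wrist_force: [0.1, -0.1, -0.3]
finger_gap: 56.6
clock: 51.12
eef_pos: [510.0, -208.1, 87.2]
eef_rot: [3.124, 0.007, 1.623]
wrist_force: [-1.2, -0.4, 0.9]
finger_gap: 15.8
clock: 51.75
eef_pos: [565.7, -205.4, 87.3]
eef_rot: [3.124, 0.007, 1.623]
wrist_force: [0.9, -4.2, -6.9]
finger_gap: 16.1
clock: 52.25
eef_pos: [572.8, -205.1, 87.1]
eef_rot: [3.132, 0.006, 1.623]
wrist_force: [-25.4, -2.3, 9.8]
finger_gap: 15.8
rail x,y -0.4 -205.3 to go 205.3
```

```bash
python3 -m handwheel '[[0,0,0,0],[0,0,0,0],[0,0,0,0],[0,0,0,0],[0,0,0,0]]' 0.4 && python3 -m handwheel '[[0,0,-0.04,0],[0,0,-0.09,0],[0,0,-0.14,0],[0,0,-0.18,0],[0,0,-0.18,0]]'
python3 - <<'E'
from h import *
print(tool([440,0,330]))
E
```

```text
clock: 52.88
eef_pos: [572.9, -205.0, 87.1]
eef_rot: [3.132, 0.006, 1.623]
wrist_force: [0.1, -0.8, -0.4]
finger_gap: 55.9
clock: 53.5
eef_pos: [571.9, -204.3, 270.4]
eef_rot: [3.127, 0.008, 1.623]
wrist_force: [-0.2, -0.7, 0.5]
finger_gap: 56.5
[ 0.2105 -0.1201 -0.063 ]
```

```bash
python3 -m handwheel '[[0.05,-0.03,-0.02,0],[0.1,-0.06,-0.04,0],[0.16,-0.09,-0.06,0],[0.2105,-0.12,-0.063,0],[0.2105,-0.12,-0.063,0]]'; python3 look.py w21; python3 sc.py s21 4 -129 >/dev/null
python3 - <<'E'
from h import *
p=np.radians(2.7); nx=np.array([np.cos(p),np.sin(p)]); ty=np.array([-np.sin(p),np.cos(p)])
W=lambda x,y,z:np.array([*(np.array([563.5,0])+x*nx+y*ty),z])
s=cams.get_calibration("scene"); w=np.load("w21.npy",allow_pickle=True).item()
a=cv2.imread("pics/s21.png"); b=cv2.imread("pics/w21.png"); tp=cams.camera("top")[:,:,::-1].copy(); cv2.imwrite("pics/top21.png",tp); t=cams.get_calibration("top")
t0=cv2.imread("pics/top0.png"); ha,hb=[cv2.cvtColor(i,cv2.COLOR_BGR2HSV) for i in (a,b)]
C={"brown":(166.3,(3,90,40),(16,255,255)),"green":(69,(36,70,30),(80,255,255)),"black":(-37,(0,0,0),(180,255,60)),"yellow":(-129,(18,120,50),(34,255,255))}
for n,(yc,lo,hi) in C.items():
  for cam,cal,h in (("scene",s,ha),("wrist",w,hb)):
    q=np.array([proj(cal,cam,W(i*5,yc+j*28,4+k)) for i in(-1,1) for j in(-1,1) for k in(62,120)]); l,u=q.min(0),q.max(0)
    m=cv2.inRange(h,lo,hi); x0,y0=(l-10).astype(int); x1,y1=(u+10).astype(int); x0=max(x0,0);y0=max(y0,0)
    k,L,st,ce=cv2.connectedComponentsWithStats(m[y0:y1,x0:x1]); 
    if k<2: print(n,cam,"none"); continue
    i=1+st[1:,4].argmax(); print(n,cam,"pred",l.round(),u.round(),"seen",st[i,:2]+[x0,y0],st[i,:2]+st[i,2:4]+[x0,y0])
# bystanders/desserts moved? phase-compare top images
d=cv2.absdiff(cv2.GaussianBlur(tp,(5,5),0),cv2.GaussianBlur(t0,(5,5),0)).max(2); d[:160]=0; d[335:]=0; d[:,495:]=0
m=(d>45).astype(np.uint8); k,L,st,ce=cv2.connectedComponentsWithStats(m)
print("top diffs",[tuple(int(v) for v in st[i]) for i in range(1,k) if st[i,4]>25])
E
```

```text
clock: 54.12
eef_pos: [438.7, 2.2, 330.0]
eef_rot: [3.126, 0.008, 1.627]
wrist_force: [0.5, 0.3, -0.3]
finger_gap: 56.4
[439.4   1.2 329.7] [179.15   0.46  93.14]
brown scene pred [283. 204.] [298. 226.] seen [283 202] [298 225]
brown wrist pred [420.  36.] [444.  93.] seen [435  39] [444  88]
green scene pred [306. 214.] [323. 237.] seen [308 215] [324 236]
green wrist pred [417. 126.] [443. 180.] seen [423 131] [444 182]
black scene pred [333. 226.] [352. 249.] seen [335 227] [352 249]
black wrist none
yellow scene pred [359. 236.] [379. 261.] seen [360 237] [378 260]
yellow wrist pred [405. 282.] [429. 343.] seen [410 285] [427 320]
top diffs [(311, 223, 51, 26, 817), (369, 241, 22, 12, 193), (278, 243, 18, 7, 104), (280, 250, 18, 6, 69), (300, 253, 82, 82, 5286), (386, 277, 22, 20, 229), (284, 280, 18, 16, 204), (149, 306, 110, 27, 1275)]
```

Run:
```python
from h import *
p=np.radians(2.7); nx=np.array([np.cos(p),np.sin(p)]); ty=np.array([-np.sin(p),np.cos(p)])
W=lambda x,y,z:np.array([*(np.array([563.5,0])+x*nx+y*ty),z]); s=cams.get_calibration("scene")
for f in ("scene0","s16","s21"):
    h=cv2.cvtColor(cv2.imread(f"pics/{f}.png"),cv2.COLOR_BGR2HSV); m=cv2.inRange(h,(0,130,50),(6,255,255))|cv2.inRange(h,(174,130,50),(180,255,255)); m=m[245:310,365:412]
    ys,xs=np.where(m); print(f,xs.min()+365,xs.max()+365,ys.min()+245,ys.max()+245)
for x in (-65,-8,-4,0): print(x,"pull top",proj(s,"scene",W(x,-207,109)).round(1))
h=cv2.cvtColor(cv2.imread("pics/s21.png"),cv2.COLOR_BGR2HSV)
```

```text
scene0 382 393 255 288
s16 372 383 265 298
s21 383 395 253 286
-65 pull top [381.  265.9]
-8 pull top [391.1 256.1]
-4 pull top [391.8 255.4]
0 pull top [392.5 254.7]
```

```bash
python3 -c "
from cell import manip; print(manip.sign_off())"
```

```text
the job is handed in; nothing more can be done
None
```

All four price flags were present. Each now stands upright in the rail in front of its own dessert, the gate is shut, and the job is handed in, finishing at about 54 s of the 210 s.

**What I did:** I pulled the gate open to its stop and slid the flags in deepest first: brown, green, black, yellow. Then I pushed the gate shut until it pressed against its stop at about 25 N, and moved the arm clear.

**What went wrong:** The yellow flag jammed at the mouth twice. The first time the grip probably slackened. The second time its foot was about 2.7 mm off centre. I backed it out both times, gripped it again lower and better centred, and it then went in without force.

**Last checks:**
- **Flags:** In the scene camera all four plates are within about 2 px (roughly 4 mm) of where they should be.
- **Gate:** The pull moved about 12 px from its open position, which matches the full 65 mm. At the start it had been about 8 mm open.
- **Desserts and other things:** Comparing the top view before and after, I saw no change at the desserts. The largest changed areas lie where the arm and the flags moved, and I did not check each one.
- **Weaker results:** The black plate was not found in the final wrist picture, so its position rests on the scene view alone. The brown and yellow plates were only partly picked up there. I had used all 16 picture views, so these last checks were by pixel measurement, not by eye.

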